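# Load and start the bottle dryer

### The job

Clear the dryer and run the next batch: take the dry brown bottles off their pegs and lay them flat on their sides in the yellow tray, and put every washed white bottle from the draining board upside down on a dryer peg of its own, its neck slid fully over the peg until the mouth sits on the blue seat. Once all that is done, turn the spring-loaded start knob on the dryer clockwise to its stop and let go, so that it springs back; do not disturb the burner or the two small dropper bottles.

Things in the scene. Friction and masses are not known exactly. Their poses are not given: they have to be found in the camera images.
- W1_center (a point): washed milky-white plastic bottle 1 (None from the start if absent), 50 mm square, 150 mm long, 60 g, hollow: flat-sided body 105 mm long from the base, 12 mm shoulder, round neck. Its axis z runs from base to mouth; x and y are square to the flat sides. This point: on its axis, half-way (75 mm from base and mouth). It starts on a flat side on the sloping board, neck down the slope, towards the robot.
- W2_center (a point): washed milky-white plastic bottle 2 (None from the start if absent), 50 mm square, 150 mm long, 60 g, hollow: flat-sided body 105 mm long from the base, 12 mm shoulder, round neck. Its axis z runs from base to mouth; x and y are square to the flat sides. This point: on its axis, half-way (75 mm from base and mouth). It starts on a flat side on the sloping board, neck down the slope, towards the robot.
- W3_center (a point): washed milky-white plastic bottle 3 (None from the start if absent), 50 mm square, 150 mm long, 60 g, hollow: flat-sided body 105 mm long from the base, 12 mm shoulder, round neck. Its axis z runs from base to mouth; x and y are square to the flat sides. This point: on its axis, half-way (75 mm from base and mouth). It starts on a flat side on the sloping board, neck down the slope, towards the robot.
- W1_mouth (a point): centre of the mouth (rim plane) of white bottle 1; the neck is 33 mm outside and 25 mm inside in diameter, the mouth open, walls 3 to 4 mm; 150 mm from the base, axes as the bottle's; None if absent
- W2_mouth (a point): centre of the mouth (rim plane) of white bottle 2; the neck is 33 mm outside and 25 mm inside in diameter, the mouth open, walls 3 to 4 mm; 150 mm from the base, axes as the bottle's; None if absent
- W3_mouth (a point): centre of the mouth (rim plane) of white bottle 3; the neck is 33 mm outside and 25 mm inside in diameter, the mouth open, walls 3 to 4 mm; 150 mm from the base, axes as the bottle's; None if absent
- D1_center (a point): dry brown plastic bottle 1 (None from the start if absent), 50 mm square, 150 mm long, 60 g, hollow: flat-sided body 105 mm long from the base, 12 mm shoulder, round neck. Its axis z runs from base to mouth; x and y are square to the flat sides. This point: on its axis, half-way (75 mm from base and mouth). It starts upside down on peg 1 of the dryer.
- D2_center (a point): dry brown plastic bottle 2 (None from the start if absent), 50 mm square, 150 mm long, 60 g, hollow: flat-sided body 105 mm long from the base, 12 mm shoulder, round neck. Its axis z runs from base to mouth; x and y are square to the flat sides. This point: on its axis, half-way (75 mm from base and mouth). It starts upside down on peg 2 of the dryer.
- D3_center (a point): dry brown plastic bottle 3 (None from the start if absent), 50 mm square, 150 mm long, 60 g, hollow: flat-sided body 105 mm long from the base, 12 mm shoulder, round neck. Its axis z runs from base to mouth; x and y are square to the flat sides. This point: on its axis, half-way (75 mm from base and mouth). It starts upside down on peg 3 of the dryer.
- D1_mouth (a point): centre of the mouth of brown bottle 1; the neck is 33 mm outside and 25 mm inside in diameter, the mouth open, walls 3 to 4 mm; 150 mm from the base, axes as the bottle's; None if absent
- D2_mouth (a point): centre of the mouth of brown bottle 2; the neck is 33 mm outside and 25 mm inside in diameter, the mouth open, walls 3 to 4 mm; 150 mm from the base, axes as the bottle's; None if absent
- D3_mouth (a point): centre of the mouth of brown bottle 3; the neck is 33 mm outside and 25 mm inside in diameter, the mouth open, walls 3 to 4 mm; 150 mm from the base, axes as the bottle's; None if absent
- peg1 (a point): dryer peg 1 of 3 (left as the robot sees it), upright steel tube, 16 mm diameter, rounded tip 80 mm above this point, which is the centre of the top of its blue seat (42 mm across), where a bottle's mouth comes to rest, 70 mm above the bench. Pegs stand 100 mm apart along the dryer's y. Axes are the dryer's: x to its back, z up.
- peg2 (a point): dryer peg 2 of 3 (middle as the robot sees it), upright steel tube, 16 mm diameter, rounded tip 80 mm above this point, which is the centre of the top of its blue seat (42 mm across), where a bottle's mouth comes to rest, 70 mm above the bench. Pegs stand 100 mm apart along the dryer's y. Axes are the dryer's: x to its back, z up.
- peg3 (a point): dryer peg 3 of 3 (right as the robot sees it), upright steel tube, 16 mm diameter, rounded tip 80 mm above this point, which is the centre of the top of its blue seat (42 mm across), where a bottle's mouth comes to rest, 70 mm above the bench. Pegs stand 100 mm apart along the dryer's y. Axes are the dryer's: x to its back, z up.
- dryer: bottle dryer, a fixed steel box 280 mm wide (y). Origin under its middle, on the bench. The 60 mm high air box with the pegs spans x from -40 to 100 mm, the peg row at x = 30 mm; in front of it the control ledge, 42 mm high, spans x from -150 to -40 mm. x points away from the robot (yaw varies), z up.
- knob_grip (a point): start knob on the dryer's control ledge: a black bar 46 mm long, 13 mm wide and 26 mm tall on a round skirt of 48 mm diameter, turning about the vertical. This point is on the axis at mid-height of the bar, 11 mm below its top and about 66 mm above the bench; the skirt's top is 14 mm below it; x runs along the bar and turns with it.
- start_knob (a joint): angle of the start knob, rad: 0 at rest with the bar along the dryer's x, growing clockwise seen from above to the stop at 1.05; a spring (0.05 N m at rest, 0.155 N m at the stop) turns it back to 0 when it is let go.
- drain_board: green ribbed draining board, fixed, 250 (x) x 310 (y) mm, sloping down towards the robot by 0.30 rad; origin in the middle of its upper surface, 52 mm above the bench; x points up the slope, away from the robot, z square to the surface; an end stop 6 mm high runs along its low edge, and four ribs along x, 5 mm thick and 9 mm high, at y = -152.5, -55, 55 and 152.5 mm, part it into three lanes, one bottle in each
- dry_tray: yellow shallow tray for dry ware, fixed, 230 (x) x 224 (y) mm outside, rim 11 mm high, walls and floor 4 mm thick; origin under its middle, on the bench, x points away from the robot
- stain1_center (a point): small amber dropper bottle with a dark rubber bulb, 42 mm diameter, 114 mm tall, beyond the work area; this point is 50 mm above its base; leave it alone
- stain2_center (a point): small amber dropper bottle with a pink bulb, 42 mm diameter, 114 mm tall; this point is 50 mm above its base; leave it alone
- burner_center (a point): gas burner with a blue base of 84 mm diameter and a brass tube, 125 mm tall; this point is 65 mm above the bench; leave it alone

How it is judged (in metres and radians):
On the way, in this order (a step that is already met when the one before it is completed fails the run):
1. the brown bottles lie in the yellow tray and every white bottle is seated upside down on a peg (angle between each of W1_center, W2_center, W3_center's own z axis and vertical above 3 rad and ((horizontal distance between W1_mouth and peg1 below 0.008 m and distance between W1_mouth and peg1 below 0.01 m) or (horizontal distance between W1_mouth and peg2 below 0.008 m and distance between W1_mouth and peg2 below 0.01 m) or (horizontal distance between W1_mouth and peg3 below 0.008 m and distance between W1_mouth and peg3 below 0.01 m)) and ((horizontal distance between W2_mouth and peg1 below 0.008 m and distance between W2_mouth and peg1 below 0.01 m) or (horizontal distance between W2_mouth and peg2 below 0.008 m and distance between W2_mouth and peg2 below 0.01 m) or (horizontal distance between W2_mouth and peg3 below 0.008 m and distance between W2_mouth and peg3 below 0.01 m)) and ((horizontal distance between W3_mouth and peg1 below 0.008 m and distance between W3_mouth and peg1 below 0.01 m) or (horizontal distance between W3_mouth and peg2 below 0.008 m and distance between W3_mouth and peg2 below 0.01 m) or (horizontal distance between W3_mouth and peg3 below 0.008 m and distance between W3_mouth and peg3 below 0.01 m)) and angle between D1_center's own z axis and vertical between 1.5 and 1.64 rad and height (world z) of each of D1_center, D2_center, D3_center below 0.034 m and x of D1_center in the frame of dry_tray between -0.075 and 0.075 m and y of D1_center in the frame of dry_tray between -0.075 and 0.075 m and x of D1_mouth in the frame of dry_tray between -0.125 and 0.125 m and y of D1_mouth in the frame of dry_tray between -0.125 and 0.125 m and angle between D2_center's own z axis and vertical between 1.5 and 1.64 rad and x of D2_center in the frame of dry_tray between -0.075 and 0.075 m and y of D2_center in the frame of dry_tray between -0.075 and 0.075 m and x of D2_mouth in the frame of dry_tray between -0.125 and 0.125 m and y of D2_mouth in the frame of dry_tray between -0.125 and 0.125 m and angle between D3_center's own z axis and vertical between 1.5 and 1.64 rad and x of D3_center in the frame of dry_tray between -0.075 and 0.075 m and y of D3_center in the frame of dry_tray between -0.075 and 0.075 m and x of D3_mouth in the frame of dry_tray between -0.125 and 0.125 m and y of D3_mouth in the frame of dry_tray between -0.125 and 0.125 m), for 0.3 s.
2. after that, the start knob is turned clockwise to its stop (at least 0.98 of 1.05 rad) (value of joint start_knob above 0.98 rad), for 0.1 s.
At the end, for the whole second after the job is handed in: White bottles upside down on pegs (within 0.14 rad of vertical), mouth within 8 mm sideways, 10 mm in all, of a seat; brown bottles flat on the tray floor (0.07 rad), middles within 75 mm and mouths within 125 mm of the tray's middle in x and y; knob back within 0.08 rad of rest; all at rest (all of step 1 and value of joint start_knob below 0.08 rad and linear speed of each of W1, W2, W3, D1, D2, D3 below 0.02 m/s); the robot touches nothing.
It fails at once if dropper bottle 1 is moved more than 30 mm or tipped (distance of stain1_center from where it was at the start of the episode above 0.03 m or angle between stain1_center's own z axis and vertical above 0.4 rad).
It fails at once if dropper bottle 2 is moved more than 30 mm or tipped (distance of stain2_center from where it was at the start of the episode above 0.03 m or angle between stain2_center's own z axis and vertical above 0.4 rad).
It fails at once if the burner is moved more than 30 mm or tipped (distance of burner_center from where it was at the start of the episode above 0.03 m or angle between burner_center's own z axis and vertical above 0.4 rad).
Of W1, W2, W3 only 2 to 3 are there at a start; the rules pass over those that are not, and their reading is None.
Of D1, D2, D3 only 2 to 2 are there at a start; the rules pass over those that are not, and their reading is None.
At some moment in a run one of W1, W2, W3 may be knocked a few centimetres aside while the robot is not near it.
It also fails if it takes over 210 s, if anything falls off the work surface, if the arm or the gripper's body presses on something with over 40 N, if the wrist force passes 120 N, or if a joint passes its speed limit or range.

### The arm

A 6-joint arm with a two-finger parallel gripper is mounted at the origin on the work surface. World frame = base frame: x ahead of the robot, y to its left, z up, the work surface at z = 0. Lengths are in m, angles in degrees, forces in N, time in s.
With the tool pointing down it reaches from about 0.25 to 0.775 m from the base axis. Payload 4 kg.
Tool frame: the origin (TCP) lies on the centre line of the jaws, within the pads' length; the fingertips stand 17 mm ahead of it and the grasp point (between the pads) lies 2 mm behind it; y points along the fingers, z is the direction in which the jaws open and shut, and the axes are right-handed (so a half turn about y gives the same grasp; the last joint's range is limited). The gripper opens to 94 mm and grips with 3 to 60 N. Pads are 16 mm wide; open, the fingers measure 119 mm over their backs; the gripper's body (75 mm by 177 mm) begins 78 mm behind the grasp point.
Start: joints at [71.328, 4.996, 78.535, -0, 96.463, -5.907], TCP at [0.122, 0.536, 0.223] pointing down, gripper open.
Joint ranges: [-177.83, 177.83], [-43.37, 116.18], [15.69, 146.23], [-61.86, 241.86], [9.47, 152.12], [-147.06, 147.06]. Speed limits (degrees/s): [159.86, 159.86, 180, 180, 180, 180].

### API

Orientations are given as [roll, pitch, yaw] about the fixed x, y, z axes, in that order (R = Rz(yaw) Ry(pitch) Rx(roll)).
In Python, from cell import read_state, camera, job_done gives the robot as it stands. The module is installed in compiled form; this text tells all that it offers.
- The arm moves only by the tool jog_arm, never from a script. Its argument "series" is a list of rows, each a list of 3 entries, a list of its own where there are three numbers: the shift along the world's x, y, z in units of 1000 mm (1.0 is 1000 mm), then the turn, a rotation vector about the world's x, y, z in units of 2 rad (1.0 is 2 rad), then the gripper command: -1 is shut, 1 is fully open, values between are in proportion. In form: [[[tx, ty, tz], [ax, ay, az], fingers], ...]. A call has 1 to 5 rows; each row is the pose to reach, as a shift and turn from the pose commanded when the call began; what a row does not reach only later rows make up. A row lasts 1/12 s, in which the tool goes at most 41.7 mm and 7.16 degrees, less where a joint would pass 70% of its speed; a pose out of reach is approached as far as the arm can. A call with a number of a shift or a turn outside -1 to 1 is refused whole. A call with a gripper value outside its range is refused whole. The fingers move at their own pace and stop on an object; "newtons" is the grip in N (left out, the last holds). Time passes only in rows, so rows that repeat a pose let the fingers close. It gives the time, the measured TCP pose, the force and the opening at its end, in the units of the state.
- read_state(): the state, without advancing time (a new reading comes with each control period).
- camera(name): name is "scene" or "top" or "wrist"; returns a dict with "image" (420x560x3 uint8, blue, green, red), "vfov" (degrees; the focal length in pixels is half the picture's height over the tangent of half this angle, whatever the lens; pixels are square), "cx", "cy" (the principal point, pixels), "rvec" (rotation vector, rad) and "tvec" (3), from world to camera coordinates, as OpenCV has them. Camera axes: x right, y down, z forward; pixel columns grow to the right and rows downward; lengths in m; the calibration is good to about 2 mm. A picture is of the moment at which its call begins. There is no depth.
- job_done(): hands the job in, once; it reports no verdict.
The state is a dict: "t": time; "joint_positions": joint angles; "dq": joint speeds; "joint_torque": joint torques, N m; "ee_pos": TCP position; "tool_rot": TCP orientation; "ft_force": force on the tool from outside, world axes, zero at the start; "ft_torque": the same for the moment, N m; "grip_width": finger opening in m.
Only numpy, scipy, OpenCV 4.12 (cv2) and the standard library are available. Lean on these libraries where they do the work, as an engineer would, in place of code of your own. Each camera call takes 0.05 s, during which the arm holds its last target.

## Working session

There is one attempt and no reset: what is moved stays moved. The work goes in short steps, Python scripts to look and compute and a tool call to move; the robot and the scene stay as the last step left them, time stands still between calls to the robot, and variables do not carry over. Pictures are saved under pics/ and viewed, and the job is handed in when it is done.

Besides the shell and the picture viewer there is one more tool, called after ">>>" as name(argument=value, ...), one argument or row to a line, values as JSON. jog_arm: Moves the arm, as the interface text tells. Shifts and turns lie within -1 to 1; 1 stands for 1000 mm of shift or 2 rad of turn. Its arguments: {"type":"object","properties":{"series":{"type":"array"},"newtons":{"type":"number"}},"required":["series"]}

```bash
mkdir -p pics; cat > h.py <<'E'
import numpy as np, cv2
from cell import read_state, camera, job_done
def snap(n,tag):
    c=camera(n); cv2.imwrite(f'pics/{tag}.png',c['image']); np.savez(f'pics/{tag}.npz',**c); return c
def load(tag): return dict(np.load(f'pics/{tag}.npz'))
def K(c):
    f=c['image'].shape[0]/2/np.tan(np.radians(float(c['vfov']))/2); return np.array([[f,0,float(c['cx'])],[0,f,float(c['cy'])],[0,0,1]])
def ray(c,uv):
    R=cv2.Rodrigues(np.array(c['rvec'],float))[0]; t=np.array(c['tvec'],float).ravel()
    d=np.linalg.inv(K(c))@np.array([uv[0],uv[1],1.]); return -R.T@t, R.T@d
def onz(c,uv,z):
    o,d=ray(c,uv); return o+d*(z-o[2])/d[2]
def proj(c,P):
    return cv2.projectPoints(np.array(P,float).reshape(-1,3),np.array(c['rvec'],float),np.array(c['tvec'],float),K(c),None)[0].reshape(-1,2)
E
python3 - <<'E'
from h import *
for n in('scene','top','wrist'):
    c=snap(n,n+'0'); o,_=ray(c,(0,0)); print(n,c['vfov'],o,c['cx'],c['cy'])
print(read_state())
E
```

```text
scene 56.42623738904904 [1.37655813 0.53710988 0.74603058] 276.464823630801 207.20062616761234
top 55.9094916710189 [ 0.35965979 -0.01883968  1.07169633] 284.465869574247 207.44617961784743
wrist 59.18776937066312 [0.04778946 0.5521946  0.38407851] 281.46840674415404 214.70490993573358
{'t': 0.15, 'joint_positions': array([ 7.13277480e+01,  5.03158632e+00,  7.86022990e+01,  6.36632462e-04,
        9.64603840e+01, -5.90590463e+00]), 'dq': array([ 0.02721852, -0.13756013, -0.29816999,  0.05719148,  0.06102677,
        0.03133158]), 'joint_torque': array([ 1.60246032e-03, -3.40642691e+01, -3.02793181e+01,  7.18196318e-02,
        3.04822961e-02, -1.01894891e-04]), 'ee_pos': array([0.12140854, 0.53606022, 0.2215746 ]), 'tool_rot': array([-9.00937038e+01,  1.03291833e-02, -1.27662847e+01]), 'ft_force': array([0.35405369, 0.58144493, 0.3149132 ]), 'ft_torque': array([-0.00886769,  0.01774086,  0.03838288]), 'grip_width': 0.0939014456217461}
```

View pics/scene0.png

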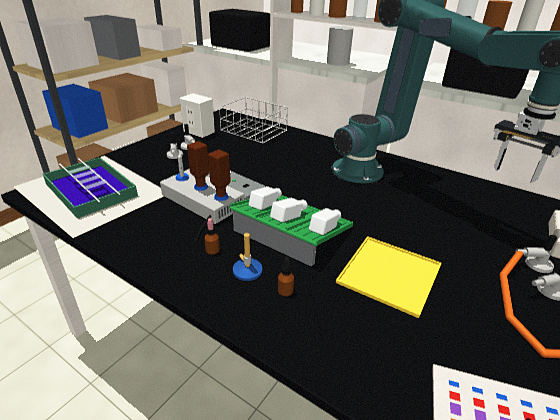

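View pics/top0.png

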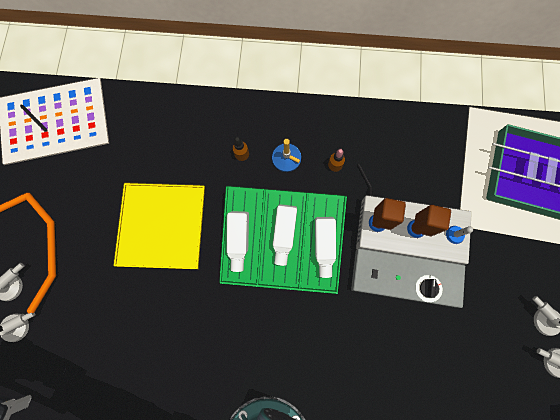

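View pics/wrist0.png

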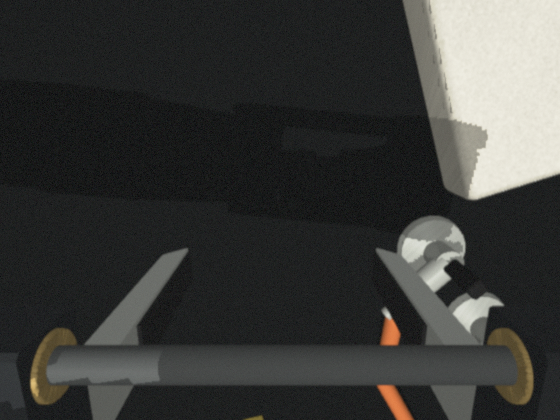

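The pictures show two brown bottles on pegs 1 and 2, with peg 3 free at about (456,235) in the top view. Three white bottles lie on the green board at about (236,240), (285,235) and (325,247). The yellow tray is at about (160,226). Next I measure these.

```bash
python3 - <<'E'
from h import *
c=load('top0'); im=c['image']; hsv=cv2.cvtColor(im,cv2.COLOR_BGR2HSV)
def big(m,n=1,amin=80):
    cs,_=cv2.findContours(m,cv2.RETR_EXTERNAL,cv2.CHAIN_APPROX_NONE); return sorted([k for k in cs if cv2.contourArea(k)>amin],key=cv2.contourArea,reverse=True)[:n]
y=big(cv2.inRange(hsv,(24,150,120),(34,255,255)))[0]; b=cv2.boxPoints(cv2.minAreaRect(y))
P=np.array([onz(c,p,.011) for p in b]); print('tray',P.round(4).tolist(),P.mean(0))
g=big(cv2.inRange(hsv,(50,120,40),(80,255,255)))[0]; b=cv2.boxPoints(cv2.minAreaRect(g)); print('board',b.tolist(),[onz(c,p,.05).round(3).tolist() for p in b])
w=cv2.inRange(hsv,(0,0,150),(179,50,255)); w[:,:215]=0;w[:,352:]=0;w[:185]=0;w[300:]=0
for k in big(w,5): r=cv2.minAreaRect(k); print('white',r)
br=cv2.inRange(hsv,(3,120,30),(18,255,255)); br[:,:365]=0;br[:185]=0
for k in big(br,5): print('brown',cv2.minAreaRect(k))
bl=cv2.inRange(hsv,(98,150,80),(118,255,255)); bl[:,:365]=0;bl[:185]=0;bl[260:]=0; bl[:,480:]=0
for k in big(bl,5,20): print('blue',cv2.minAreaRect(k),cv2.boundingRect(k))
cr=im[180:320,200:480]; cv2.imwrite('pics/crop0.png',cv2.resize(cr,None,fx=2.8,fy=2.8,interpolation=cv2.INTER_CUBIC))
s=load('scene0'); cv2.imwrite('pics/crop1.png',cv2.resize(s['image'][120:260,150:380],None,fx=3.4,fy=3.4,interpolation=cv2.INTER_CUBIC))
E
```

```text
tray [[0.3992, 0.4446, 0.011], [0.6291, 0.4773, 0.011], [0.6402, 0.2328, 0.011], [0.4104, 0.2113, 0.011]] [0.51974889 0.34149569 0.011     ]
board [[216.99252319335938, 283.0863037109375], [225.54037475585938, 184.78611755371094], [346.5816345214844, 195.31146240234375], [338.0337829589844, 293.61163330078125]] [[0.376, 0.158, 0.05], [0.636, 0.166, 0.05], [0.633, -0.158, 0.05], [0.376, -0.149, 0.05]]
white ((283.5801696777344, 235.06825256347656), (19.746170043945312, 60.29008102416992), 6.709837436676025)
white ((237.5, 241.5), (59.0, 21.0), 90.0)
white ((325.5, 247.5), (59.0, 19.0), 90.0)
brown ((431.0982666015625, 219.86126708984375), (36.18960952758789, 30.563495635986328), 8.746162414550781)
brown ((388.7554626464844, 213.33407592773438), (30.001163482666016, 30.199405670166016), 7.594643592834473)
blue ((455.25006103515625, 234.25003051757812), (17.677669525146484, 16.970561981201172), 45.0) (446, 226, 19, 18)
blue ((413.14532470703125, 230.02247619628906), (17.941177368164062, 10.941176414489746), 61.927513122558594) (407, 220, 16, 18)
blue ((374.03448486328125, 225.08619689941406), (17.792774200439453, 8.632137298583984), 49.76364517211914) (369, 216, 15, 16)
```

View pics/crop0.png

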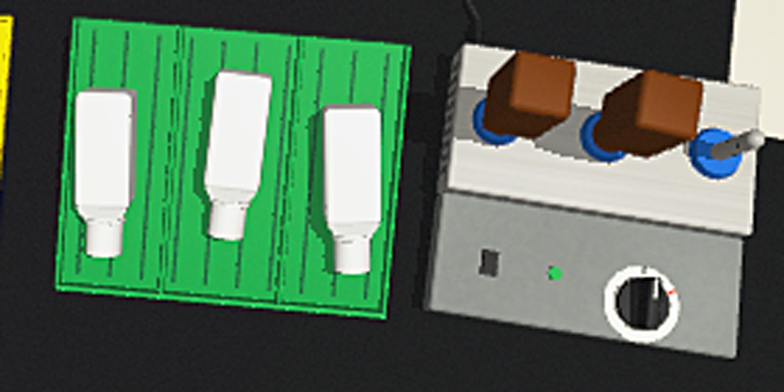

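View pics/crop1.png

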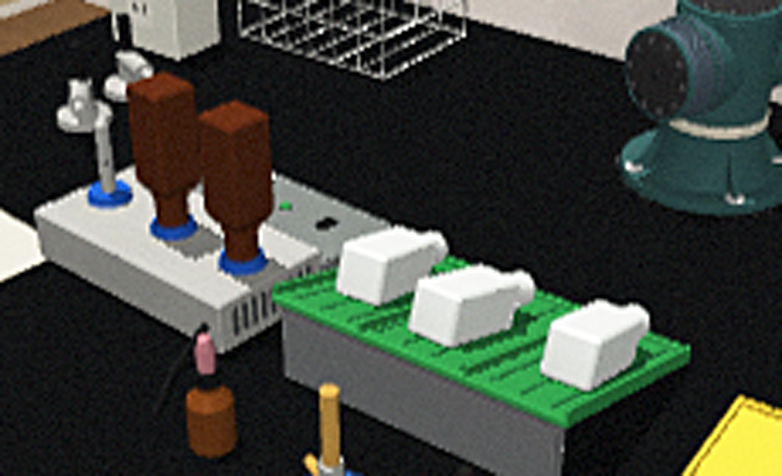

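```bash
python3 - <<'E'
from h import *
c=load('top0'); im=c['image']
a=cv2.resize(im[195:285,220:345],None,fx=6,fy=6,interpolation=cv2.INTER_CUBIC)
a=np.clip((a.astype(float)-130)*2.0,0,255).astype(np.uint8)
for i in range(0,125,10): cv2.putText(a,str(220+i),(i*6,10),0,.35,(255,255,0),1); cv2.line(a,(i*6,12),(i*6,18),(255,255,0),1)
for i in range(0,90,10): cv2.putText(a,str(195+i),(0,i*6+4),0,.35,(0,255,255),1)
cv2.imwrite('pics/cw.png',a)
a=cv2.resize(im[190:310,350:475],None,fx=5,fy=5,interpolation=cv2.INTER_CUBIC)
a=np.clip(a.astype(float)*1.3,0,255).astype(np.uint8)
for i in range(0,125,10): cv2.putText(a,str(350+i),(i*5,10),0,.35,(255,255,0),1); cv2.line(a,(i*5,12),(i*5,18),(255,255,0),1)
for i in range(0,120,10): cv2.putText(a,str(190+i),(0,i*5+4),0,.35,(0,255,255),1)
cv2.imwrite('pics/cd.png',a)
E
```

```text
(no output)
```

View pics/cw.png

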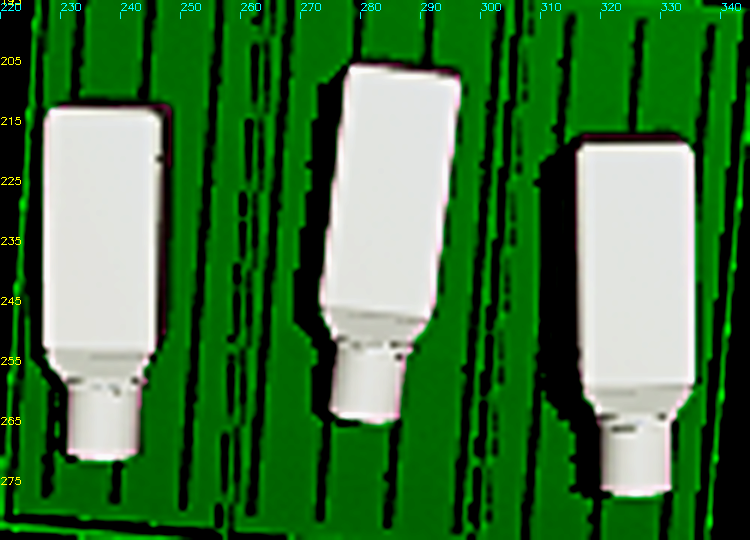

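View pics/cd.png

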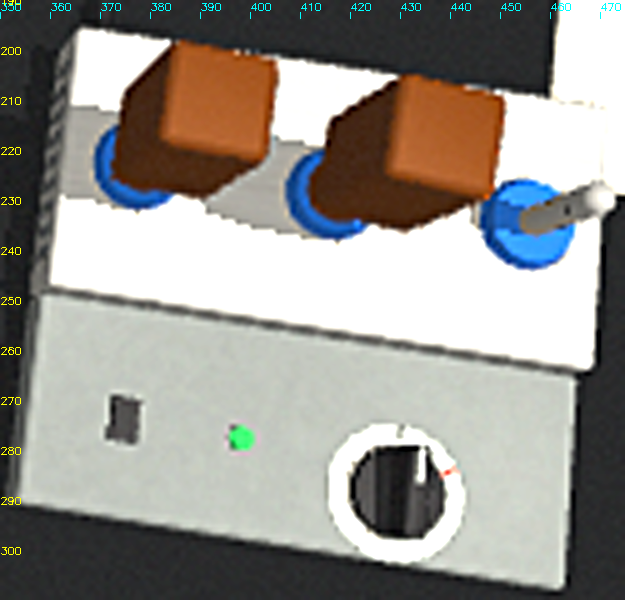

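```bash
python3 - <<'E'
from h import *
c=load('top0')
# board
b=[[216.99,283.09],[225.54,184.79],[346.58,195.31],[338.03,293.61]]
dz=.125*np.sin(.3); z=[.052-dz,.052+dz,.052+dz,.052-dz]
B=np.array([onz(c,p,h) for p,h in zip(b,z)]); print('board',B.round(4).tolist(),B.mean(0))
yaw=np.arctan2(*(B[1]+B[2]-B[0]-B[3])[[1,0]]); yaw2=np.arctan2(*(B[0]-B[3])[[1,0]])-np.pi/2
print('yaw',np.degrees([yaw,yaw2]))
ctr=B.mean(0)
def brd(yaw): 
    return cv2.Rodrigues(np.array([0,0,yaw]))[0]@cv2.Rodrigues(np.array([0,-.3,0.]))[0]
R=brd((yaw+yaw2)/2)
n=R[:,2]
def onplane(p,h):
    o,d=ray(c,p); q=ctr+n*h; return o+d*(n@(q-o))/(n@d)
W={'W1':[(227.6,212.7),(246.6,213),(246,253),(227.4,253.2)],'W2':[(278.3,206),(296.4,207.8),(292.5,247.7),(273.6,245.6)],'W3':[(316.3,218.9),(335.2,219.),(335.6,259.1),(316.7,259.1)]}
for k,v in W.items():
    P=np.array([onplane(p,.05) for p in v]); base=(P[0]+P[1])/2; sh=(P[2]+P[3])/2
    ax=sh-base; wid=np.linalg.norm(P[1]-P[0]),np.linalg.norm(P[3]-P[2])
    u=ax/np.linalg.norm(ax); ub=R.T@u
    cen=(base+sh)/2-n*.025
    print(k,'mid-body axis pt (52.5 from base)',cen.round(4),'len',np.linalg.norm(ax).round(4),'wid',np.round(wid,4),'yaw of -axis',np.degrees(np.arctan2(-u[1],-u[0])).round(2),'pitch',np.degrees(np.arcsin(-u[2])).round(1),'board',(R.T@(cen-ctr)).round(3))
for k,v in {'D1':[(385.4,198.4),(405.4,201.4),(402,222),(382,220)],'D2':[(430.4,205),(450.6,209.4),(448,229.6),(427.6,225.6)]}.items():
    P=np.array([onz(c,p,.22) for p in v]); e1=P[0]+P[1]-P[2]-P[3]; e2=P[0]+P[3]-P[1]-P[2]
    print(k,P.mean(0).round(4),'yaw',np.degrees(np.arctan2(e1[1],e1[0])).round(1),np.degrees(np.arctan2(e2[1],e2[0])-np.pi/2).round(1),np.linalg.norm(e1)/2,np.linalg.norm(e2)/2)
q=[onz(c,(359.6,248),.06),onz(c,(468,264),.06),onz(c,(366,195.4),.06),onz(c,(354.4,291),.042),onz(c,(462.4,307.6),.042)]
print(np.round(q,4).tolist())
f=lambda a,b:np.degrees(np.arctan2(*(b-a)[[1,0]]))
print('yaws',f(q[1],q[0])-90,f(q[4],q[3])-90,f(q[0],q[2]))
print('peg3',onz(c,(455.4,234.6),.07),'tip',onz(c,(470,230),.146),'knob',onz(c,(429.6,288.4),.042),'pegs1 2 seat')
yd=np.radians((f(q[1],q[0])+f(q[4],q[3]))/2-90); Rz=cv2.Rodrigues(np.array([0,0,yd]))[0]
A=(q[0]+q[1])/2; Lf=(q[3]+q[4])/2
o1=A-Rz@[-.04,0,.06]; o2=Lf-Rz@[-.15,0,.042]; print('origin',o1,o2)
for i,y in enumerate((.1,0,-.1)): print('peg',i+1,(o1+Rz@[.03,y,.07]).round(4),(o2+Rz@[.03,y,.07]).round(4))
t=load('top0')
E
```

```text
board [[0.377, 0.1644, 0.0151], [0.6251, 0.1593, 0.0889], [0.6225, -0.153, 0.0889], [0.3761, -0.1536, 0.0151]] [0.50017694 0.00423826 0.052     ]
yaw [-0.52472646 -0.159649  ]
W1 mid-body axis pt (52.5 from base) [0.5077 0.1143 0.0803] len 0.1003 wid [0.0469 0.0463] yaw of -axis 3.48 pitch 17.2 board [0.015 0.11  0.025]
W2 mid-body axis pt (52.5 from base) [ 0.5315 -0.0035  0.0879] len 0.099 wid [0.0445 0.047 ] yaw of -axis -1.76 pitch 17.2 board [ 0.041 -0.008  0.025]
W3 mid-body axis pt (52.5 from base) [ 0.5104 -0.1057  0.0815] len 0.0996 wid [0.0461 0.0465] yaw of -axis 5.73 pitch 17.1 board [ 0.019 -0.11   0.025]
D1 [ 0.5616 -0.24    0.22  ] yaw -7.5 -2.7 0.0485648286150616 0.04396630283756946
D2 [ 0.5541 -0.3394  0.22  ] yaw -7.4 -7.5 0.04654297138298502 0.04459021399832747
[[0.4939, -0.1969, 0.06], [0.4757, -0.4721, 0.06], [0.6341, -0.208, 0.06], [0.3856, -0.1913, 0.042], [0.367, -0.4642, 0.042]]
yaws -3.7819783803925446 -3.8998460639731434 -4.530887914122625
peg3 [ 0.54673147 -0.43704004  0.07      ] tip [ 0.54635976 -0.43975784  0.146     ] knob [ 0.40777873 -0.38177725  0.042     ] pegs1 2 seat
origin [ 5.24699625e-01 -3.37177259e-01  5.55111512e-17] [ 5.25961373e-01 -3.37797785e-01  3.46944695e-17]
peg 1 [ 0.5613 -0.2394  0.07  ] [ 0.5626 -0.24    0.07  ]
peg 2 [ 0.5546 -0.3392  0.07  ] [ 0.5559 -0.3398  0.07  ]
peg 3 [ 0.5479 -0.439   0.07  ] [ 0.5492 -0.4396  0.07  ]
```

```bash
cat > go.py <<'E'
import sys
from h import *
from scipy.spatial.transform import Rotation as Ro
def Rt(tilt,yaw):
    t,p=np.radians([tilt,yaw]); y=np.array([np.sin(t)*np.cos(p),np.sin(t)*np.sin(p),-np.cos(t)]); z=np.array([-np.sin(p),np.cos(p),0]); return np.c_[np.cross(y,z),y,z]
def cur():
    s=read_state(); return s,Ro.from_euler('xyz',s['tool_rot'],degrees=True).as_matrix()
if __name__=='__main__':
    x,y,z,t,p=map(float,sys.argv[1:6]); s,R=cur()
    rv=Ro.from_matrix(Rt(t,p)@R.T).as_rotvec()/2
    print('shift',(np.array([x,y,z])-s['ee_pos']).round(4),'turn',rv.round(3),'deg',np.degrees(np.linalg.norm(rv)*2).round(1))
    ty=R[:,1]; print('tilt',np.degrees(np.arccos(-ty[2])).round(1),'yaw',np.degrees(np.arctan2(-R[0,2],R[1,2])).round(1),'pos',s['ee_pos'].round(4),'q',s['joint_positions'].round(0),'F',s['ft_force'].round(1),'g',s['grip_width'].round(4),s['t'])
E
python3 go.py .30 .2 .32 60 -5
```

```text
shift [ 0.1786 -0.3361  0.0984] turn [-0.08  -0.518  0.062] deg 60.5Traceback (most recent call last):
  File "go.py", line 12, in <module>
    ty=R[:,1]; print('tilt',np.degrees(np.arccos(-ty[2])).round(1),'yaw',np.degrees(np.arctan2(-R[0,2],R[1,2])).round(1),'pos',s['ee_pos'].round(4),'q',s['joint_positions'].round(0),'F',s['ft_force'].round(1),'g',s['grip_width'].round(4),s['t'])
                                                                                                                                                                                                                     ^^^^^^^^^^^^^^^^^^^^^
AttributeError: 'float' object has no attribute 'round'
```

>>> jog_arm(
  series=[
    [[0.18,-0.336,0.1],[-0.08,-0.518,0.062],0.5],
    [[0.18,-0.336,0.1],[-0.08,-0.518,0.062],0.5],
    [[0.18,-0.336,0.1],[-0.08,-0.518,0.062],0.5],
    [[0.18,-0.336,0.1],[-0.08,-0.518,0.062],0.5],
    [[0.18,-0.336,0.1],[-0.08,-0.518,0.062],0.5],
  ],
)

```text
t: 0.57
ee_pos: [0.2175, 0.3576, 0.2767]
tool_rot: [-88.6, -35.9, -8.8]
ft_force: [-0.0, -1.0, -0.0]
grip_width: 0.0708
```

```bash
sed -i "s/s\['grip_width'\].round(4)/round(s['grip_width'],4)/" go.py; python3 go.py .40 -.18 .30 90 -5
```

```text
shift [ 0.1825 -0.5376  0.0233] turn [-0.063 -0.468  0.02 ] deg 54.2
tilt 35.9 yaw -8.0 pos [0.2175 0.3576 0.2767] q [ 78. -17. 100. -36.  93.  -7.] F [-0. -1. -0.] g 0.0708 0.5667
```

>>> jog_arm(
  series=[
    [[0.182,-0.538,0.02],[-0.063,-0.468,0.02],0.5],
    [[0.182,-0.538,0.02],[-0.063,-0.468,0.02],0.5],
    [[0.182,-0.538,0.02],[-0.063,-0.468,0.02],0.5],
    [[0.182,-0.538,0.02],[-0.063,-0.468,0.02],0.5],
    [[0.182,-0.538,0.02],[-0.063,-0.468,0.02],0.5],
  ],
)

```text
t: 0.98
ee_pos: [0.3056, 0.1816, 0.2786]
tool_rot: [-89.7, -63.1, -5.5]
ft_force: [2.1, 1.5, -2.0]
grip_width: 0.0709
```

```bash
python3 go.py .42 -.22 .30 90 -5
```

```text
shift [ 0.1144 -0.4016  0.0214] turn [-0.022 -0.234  0.001] deg 26.9
tilt 63.1 yaw -5.2 pos [0.3056 0.1816 0.2786] q [ 72. -43. 127. -62.  81. -11.] F [ 2.1  1.5 -2. ] g 0.0709 0.9833
```

>>> jog_arm(
  series=[
    [[0.13,-0.2,0.04],[0,0.1,0],0.5],
    [[0.13,-0.2,0.04],[0,0.1,0],0.5],
    [[0.13,-0.2,0.04],[0,0.1,0],0.5],
    [[0.13,-0.2,0.04],[0,0.1,0],0.5],
    [[0.13,-0.2,0.04],[0,0.1,0],0.5],
  ],
)

```text
t: 1.4
ee_pos: [0.4192, 0.1001, 0.3125]
tool_rot: [-91.4, -51.6, -5.5]
ft_force: [0.1, 2.0, -0.6]
grip_width: 0.0705
```

```bash
python3 go.py .43 -.22 .30 90 -5
```

```text
shift [ 0.0108 -0.3201 -0.0125] turn [-0.027 -0.334  0.015] deg 38.5
tilt 51.6 yaw -6.5 pos [0.4192 0.1001 0.3125] q [ 24. -43. 117. -27.  62. -57.] F [ 0.1  2.  -0.6] g 0.0705 1.4
```

```bash
cat > fk.py <<'E'
from h import *
from scipy.spatial.transform import Rotation as Ro
from scipy.optimize import least_squares
D=[([71.328,4.996,78.535,0,96.463,-5.907],[.122,.536,.223],None)]
def fk(q,p):
    a0,h,L1,L2,d,e=p; q=np.radians(q)
    Rz=lambda a:Ro.from_euler('z',a).as_matrix(); Ry=lambda a:Ro.from_euler('y',a).as_matrix()
    R=Rz(q[0])@Ry(q[1]); x=Rz(q[0])@[a0,0,h]+R@[0,0,L1]
    R=R@Ry(q[2]); x=x+R@[e,0,L2]
    R=R@Rz(q[3])@Ry(q[4]); x=x+R@[0,0,d]; R=R@Rz(q[5])
    return x,R
E
python3 - <<'E'
from fk import *
s=read_state()
import json
# joints known for 4 poses, rounded ones approx
D=[([71.328,4.996,78.535,0,96.463,-5.907],[.122,.536,.223]),(s['joint_positions'],s['ee_pos']),([78,-17,100,-36,93,-7],[.2175,.3576,.2767]),([72,-43,127,-62,81,-11],[.3056,.1816,.2786])]
for sg in (1,):
    f=lambda p:np.concatenate([fk(q,p)[0]-x for q,x in D])
    r=least_squares(f,[0.05,.4,.4,.4,.25,0]); print(r.x.round(4),r.fun.round(4))
for q,x in D[:2]: print(fk(q,r.x)[1].round(3))
R=Ro.from_euler('xyz',s['tool_rot'],degrees=True).as_matrix(); print(R.round(3))
E
```

```text
[-0.0145  0.3257  0.4165  0.4881  0.2556  0.3038] [ 0.0512 -0.0235  0.0151  0.0102 -0.0228 -0.0006  0.0118 -0.0004 -0.0014
 -0.0099  0.0071 -0.0131]
[[-0.221 -0.975  0.   ]
 [-0.975  0.221  0.   ]
 [-0.    -0.    -1.   ]]
[[-0.114 -0.619  0.777]
 [-0.993  0.059 -0.098]
 [ 0.015 -0.783 -0.621]]
[[ 0.619  0.777  0.114]
 [-0.059 -0.098  0.993]
 [ 0.783 -0.621 -0.015]]
```

```bash
sed -i 's/a0,h,L1,L2,d,e=p/a0,h,L1,L2,d,e,b,w=p/; s/\[a0,0,h\]/[a0,b,h]/; s/R@\[0,0,d\]/R@[w,0,d]/' fk.py
python3 - <<'E'
from fk import *
s=read_state(); np.save('q1.npy',s['joint_positions'])
D=[([71.328,4.996,78.535,0,96.463,-5.907],[.122,.536,.223]),(s['joint_positions'],s['ee_pos']),([78,-17,100,-36,93,-7],[.2175,.3576,.2767]),([72,-43,127,-62,81,-11],[.3056,.1816,.2786])]
f=lambda p:np.concatenate([(fk(q,p)[0]-x)*(1,.2)[i>1] for i,(q,x) in enumerate(D)]+[.01*(p-[0.05,.4,.4,.4,.25,0,0,0])])
r=least_squares(f,[0.05,.4,.4,.4,.25,0,0.05,0]); print(r.x.round(4),r.fun[:12].round(4))
E
```

```text
[-0.0015  0.171   0.4515  0.4977  0.3317  0.1228  0.0558 -0.0007] [ 0.0002  0.      0.      0.      0.0002 -0.0001 -0.     -0.0007 -0.0007
 -0.0002 -0.      0.001 ]
```

```bash
cat >> fk.py <<'E'
P=np.array([-0.0015,0.171,0.4515,0.4977,0.3317,0.1228,0.0558,-0.0007])
lo=np.array([-177.83,-43.37,15.69,-61.86,9.47,-147.06]); hi=np.array([177.83,116.18,146.23,241.86,152.12,147.06])
def ik(pos,Rtool,q0=None,n=12):
    Rf=np.c_[-Rtool[:,2],-Rtool[:,0],Rtool[:,1]]; best=None; rng=np.random.default_rng(0)
    def f(q):
        x,R=fk(q,P); return np.r_[(x-pos)*10,(Ro.from_matrix(R.T@Rf)).as_rotvec()*2]
    for i in range(n):
        g=q0 if (i==0 and q0 is not None) else np.array([np.degrees(np.arctan2(pos[1],pos[0])),-10,100,0,70,0])+rng.normal(size=6)*[20,20,20,40,20,40]
        r=least_squares(f,np.clip(g,lo+1,hi-1),bounds=(lo,hi))
        if best is None or r.cost<best.cost: best=r
        if best.cost<1e-8: break
    return best.x.round(1),best.cost
E
python3 - <<'E'
from fk import *
from go import Rt
for nm,(x,y) in {'p1':(.562,-.24),'p2':(.555,-.34),'p3':(.548,-.4385)}.items():
  for back in (0,.1):
   for z in (.18,.27):
    for yaw in (-5,-20):
     o=[]
     for t in (90,70,50):
      xx=x-back*np.cos(np.radians(yaw)); yy=y-back*np.sin(np.radians(yaw))
      q,cst=ik(np.array([xx,yy,z]),Rt(t,yaw)); o.append((t,'OK' if cst<1e-5 else round(cst,4),q.tolist() if cst<1e-5 else ''))
     print(nm,back,z,yaw,o)
E
```

```text
p1 0 0.18 -5 [(90, 'OK', [-52.6, 5.8, 129.4, 123.0, 61.6, 126.3]), (70, np.float64(0.024), ''), (50, np.float64(0.0016), '')]
p1 0 0.18 -20 [(90, 'OK', [-38.3, 2.0, 133.6, 155.2, 48.4, 107.0]), (70, np.float64(0.0027), ''), (50, 'OK', [-34.3, -14.2, 115.2, 21.2, 31.6, -117.5])]
p1 0 0.27 -5 [(90, 'OK', [-52.5, -8.6, 127.4, 113.7, 53.7, 143.4]), (70, np.float64(0.0654), ''), (50, 'OK', [-43.6, -15.8, 105.8, 36.6, 53.3, -141.2])]
p1 0 0.27 -20 [(90, 'OK', [-38.2, -13.9, 131.4, 144.5, 32.6, 121.0]), (70, np.float64(0.0002), ''), (50, 'OK', [-34.3, -18.7, 107.9, 16.2, 42.8, -111.3])]
p1 0.1 0.18 -5 [(90, 'OK', [-70.2, -3.1, 138.7, 108.3, 72.9, 131.7]), (70, np.float64(0.0469), ''), (50, np.float64(0.016), '')]
p1 0.1 0.18 -20 [(90, np.float64(0.0003), ''), (70, np.float64(0.0133), ''), (50, 'OK', [-39.8, -30.9, 125.9, 24.2, 39.3, -122.3])]
p1 0.1 0.27 -5 [(90, np.float64(0.0045), ''), (70, np.float64(0.096), ''), (50, np.float64(0.0007), '')]
p1 0.1 0.27 -20 [(90, 'OK', [-48.3, -35.6, 143.2, 119.3, 32.9, 146.2]), (70, 'OK', [-45.5, -42.2, 132.1, 49.7, 32.0, -144.3]), (50, 'OK', [-39.9, -
[... 1471 characters left out ...]
50, np.float64(0.0266), '')]
p3 0 0.27 -20 [(90, 'OK', [-61.9, 3.3, 116.1, 118.7, 49.6, 139.8]), (70, np.float64(0.0672), ''), (50, 'OK', [-55.5, -3.5, 95.4, 35.5, 49.9, -139.3])]
p3 0.1 0.18 -5 [(90, 'OK', [-81.3, 16.3, 115.6, 99.3, 79.8, 137.3]), (70, np.float64(0.0326), ''), (50, np.float64(0.1528), '')]
p3 0.1 0.18 -20 [(90, 'OK', [-73.8, 7.0, 128.0, 117.3, 65.3, 128.9]), (70, np.float64(0.0277), ''), (50, np.float64(0.0102), '')]
p3 0.1 0.27 -5 [(90, np.float64(0.0023), ''), (70, np.float64(0.1467), ''), (50, np.float64(0.0857), '')]
p3 0.1 0.27 -20 [(90, 'OK', [-73.8, -7.1, 126.1, 109.5, 58.9, 145.5]), (70, np.float64(0.0991), ''), (50, 'OK', [-64.2, -15.0, 105.2, 39.8, 56.6, -146.6])]
```

```bash
cat > go2.py <<'E'
import sys
from fk import *
import go
def RtF(t,p):
    R=go.Rt(t,p).copy(); R[:,0]*=-1; R[:,2]*=-1; return R
def chain(wps,q,n=8,verbose=True):
    # wps: list (x,y,z,tilt,yaw); interpolate, warm start
    mn=[]
    for a,b in zip(wps[:-1],wps[1:]):
        for s in np.linspace(0,1,n+1)[1:]:
            w=np.array(a)+(np.array(b)-np.array(a))*s
            qn,c=ik(w[:3],RtF(w[3],w[4]),q,n=1); mn.append((c,np.abs(qn-q).max())); q=qn
        print(np.round(w,3).tolist(),q.tolist(),'cost',max(m[0] for m in mn[-n:]).round(5),'maxstep',max(m[1] for m in mn[-n:]))
    return q
if __name__=='__main__':
    x,y,z,t,p=map(float,sys.argv[1:6]); s,R=go.cur()
    rv=Ro.from_matrix(RtF(t,p)@R.T).as_rotvec()/2
    print('shift',(np.array([x,y,z])-s['ee_pos']).round(4),'turn',rv.round(3),'deg',np.degrees(np.linalg.norm(rv)*2).round(1))
    ty=R[:,1]; print('tilt',np.degrees(np.arccos(-ty[2])).round(1),'yaw',np.degrees(np.arctan2(R[0,2],-R[1,2])).round(1),'pos',s['ee_pos'].round(4),'q',s['joint_positions'].round(0),'F',s['ft_force'].round(1),'g',round(s['grip_width'],4),round(s['t'],2))
E
python3 - <<'E'
from go2 import *
q,c=ik(np.array([.45,-.1,.3]),RtF(0,0),np.array([-10,0,90,0,90,80.]),20); print(q,c)
for yaw in (0,-5,-10,-20):
  for (x,y) in ((.562,-.24),(.555,-.34),(.548,-.4385)):
    print('peg',x,y,yaw)
    d=lambda b:(x-b*np.cos(np.radians(yaw)),y-b*np.sin(np.radians(yaw)))
    chain([(.45,-.1,.3,0,0),(.45,-.1,.3,17,0),(.45,-.15,.3,50,yaw),(*d(.0),.29,90,yaw),(*d(0),.18,90,yaw),(*d(.1),.18,90,yaw)],q)
E
```

```text
[-19.5  -6.9  81.6  -0.  105.3  70.5] 6.670460687065031e-19
peg 0.562 -0.24 0
[0.45, -0.1, 0.3, 17.0, 0.0] [-24.6, -19.2, 93.2, 7.0, 90.5, 66.5] cost 0.0 maxstep 1.9000000000000057
[0.45, -0.15, 0.3, 50.0, 0.0] [-50.5, -36.9, 115.2, 39.1, 69.7, 36.4] cost 0.0 maxstep 5.600000000000001
[0.562, -0.24, 0.29, 90.0, 0.0] [-55.8, -8.3, 124.2, 106.5, 59.6, -30.3] cost 0.0 maxstep 9.9
[0.562, -0.24, 0.18, 90.0, 0.0] [-55.8, 7.9, 126.8, 115.6, 66.5, -50.2] cost 0.0 maxstep 2.599999999999998
[0.462, -0.24, 0.18, 90.0, 0.0] [-73.3, 1.1, 134.6, 102.1, 78.4, -46.9] cost 0.0 maxstep 2.5999999999999943
peg 0.555 -0.34 0
[0.45, -0.1, 0.3, 17.0, 0.0] [-24.6, -19.2, 93.2, 7.0, 90.5, 66.5] cost 0.0 maxstep 1.9000000000000057
[0.45, -0.15, 0.3, 50.0, 0.0] [-50.5, -36.9, 115.2, 39.1, 69.7, 36.4] cost 0.0 maxstep 5.600000000000001
[0.555, -0.34, 0.29, 90.0, 0.0] [-64.6, 1.7, 114.8, 102.0, 67.4, -28.9] cost 0.0 maxstep 8.8
[0.555, -0.34, 0.18, 90.0, 0.0] [-64.6, 15.3, 117.1, 107.8, 71.5, -45.3] cost 0.0 maxstep 2.1000000000000014
[0.455, -0.34, 0.18, 90.0, 0.0] [-78.9, 10.9, 123.1, 97.7, 82.1, -44.5] cost 
[... 4832 characters left out ...]
] cost 0.0 maxstep 2.799999999999997
[0.461, -0.306, 0.18, 90.0, -20.0] [-65.4, -2.8, 138.4, 125.2, 60.5, -55.1] cost 0.0 maxstep 2.1000000000000085
peg 0.548 -0.4385 -20
[0.45, -0.1, 0.3, 17.0, 0.0] [-24.6, -19.2, 93.2, 7.0, 90.5, 66.5] cost 0.0 maxstep 1.9000000000000057
[0.45, -0.15, 0.3, 50.0, -20.0] [-31.3, -41.4, 117.2, 10.5, 55.2, 76.6] cost 0.0 maxstep 5.099999999999994
[0.548, -0.438, 0.29, 90.0, -20.0] [-61.9, 1.1, 115.4, 116.4, 48.2, -36.7] cost 0.0 maxstep 18.1
[0.548, -0.438, 0.18, 90.0, -20.0] [-61.9, 14.8, 117.7, 127.0, 56.7, -53.9] cost 0.0 maxstep 2.3999999999999986
[0.454, -0.404, 0.18, 90.0, -20.0] [-73.8, 7.0, 128.0, 117.3, 65.3, -51.1] cost 0.0 maxstep 1.7999999999999972
```

>>> jog_arm(
  series=[
    [[0.03,-0.12,0.03],[0.06,0.45,0],0.5],
    [[0.03,-0.12,0.03],[0.06,0.45,0],0.5],
    [[0.03,-0.12,0.03],[0.06,0.45,0],0.5],
    [[0.03,-0.12,0.03],[0.06,0.45,0],0.5],
    [[0.03,-0.12,0.03],[0.06,0.45,0],0.5],
  ],
)

```text
t: 1.82
ee_pos: [0.4485, -0.0281, 0.3443]
tool_rot: [-90.9, -20.9, -7.2]
ft_force: [0.5, 0.1, 0.0]
grip_width: 0.0705
```

```bash
python3 go.py .45 -.05 .34 0 -60
```

```text
shift [ 0.0015 -0.0219 -0.0043] turn [ 0.111  0.153 -0.454] deg 56.4
tilt 20.9 yaw -7.5 pos [ 0.4485 -0.0281  0.3443] q [-11. -23.  91.   1.  91. -94.] F [0.5 0.1 0. ] g 0.0705 1.8167
```

>>> jog_arm(
  series=[
    [[0,0,0],[0.111,0.153,-0.454],0.5],
    [[0,0,0],[0.111,0.153,-0.454],0.5],
    [[0,0,0],[0.111,0.153,-0.454],0.5],
    [[0,0,0],[0.111,0.153,-0.454],0.5],
    [[0,0,0],[0.111,0.153,-0.454],0.5],
  ],
)

```text
t: 2.23
ee_pos: [0.448, -0.019, 0.3409]
tool_rot: [-87.7, -7.4, -40.6]
ft_force: [-0.1, 0.5, -0.2]
grip_width: 0.0702
```

```bash
python3 go.py .45 -.05 .34 0 -120
```

```text
shift [ 0.002  -0.031  -0.0009] turn [ 0.066  0.033 -0.693] deg 79.8
tilt 7.8 yaw -40.3 pos [ 0.448  -0.019   0.3409] q [ -8. -13.  82.  -2. 103. -58.] F [-0.1  0.5 -0.2] g 0.0702 2.2333
```

>>> jog_arm(
  series=[
    [[0,-0.03,0],[0.066,0.033,-0.693],0.5],
    [[0,-0.03,0],[0.066,0.033,-0.693],0.5],
    [[0,-0.03,0],[0.066,0.033,-0.693],0.5],
    [[0,-0.03,0],[0.066,0.033,-0.693],0.5],
    [[0,-0.03,0],[0.066,0.033,-0.693],0.5],
  ],
)

```text
t: 2.65
ee_pos: [0.448, -0.0491, 0.3408]
tool_rot: [-87.4, -3.8, -76.3]
ft_force: [0.7, -0.6, 0.8]
grip_width: 0.0701
```

>>> jog_arm(
  series=[
    [[0,-0.02,0],[0,0,-0.65],0.5],
    [[0,-0.02,0],[0,0,-0.65],0.5],
    [[0,-0.02,0],[0,0,-0.65],0.5],
    [[0,-0.02,0],[0,0,-0.65],0.5],
    [[0,-0.02,0],[0,0,-0.65],0.5],
  ],
)

```text
t: 3.07
ee_pos: [0.4479, -0.069, 0.3408]
tool_rot: [-87.4, -3.9, -112.1]
ft_force: [-0.0, -0.1, 0.8]
grip_width: 0.0702
```

>>> jog_arm(
  series=[
    [[0,-0.02,0],[0,0,-0.65],0.5],
    [[0,-0.02,0],[0,0,-0.65],0.5],
    [[0,-0.02,0],[0,0,-0.65],0.5],
    [[0,-0.02,0],[0,0,-0.65],0.5],
    [[0,-0.02,0],[0,0,-0.65],0.5],
  ],
)

```text
t: 3.48
ee_pos: [0.4479, -0.089, 0.3408]
tool_rot: [-87.4, -3.9, -147.9]
ft_force: [0.5, -0.7, 0.4]
grip_width: 0.0705
```

```bash
python3 go2.py .43 -.23 .30 90 -5;  python3 go2.py .45 -.2 .30 50 0
```

```text
shift [-0.0179 -0.141  -0.0408] turn [ 0.213 -0.802 -0.229] deg 98.6
tilt 4.7 yaw 32.2 pos [ 0.4479 -0.089   0.3408] q [-15.  -6.  76.  -5. 110.  41.] F [ 0.5 -0.7  0.4] g 0.0705 3.48
shift [ 0.0021 -0.111  -0.0408] turn [ 0.153 -0.451 -0.249] deg 61.6
tilt 4.7 yaw 32.2 pos [ 0.4479 -0.089   0.3408] q [-15.  -6.  76.  -5. 110.  41.] F [ 0.5 -0.7  0.4] g 0.0705 3.48
```

>>> jog_arm(
  series=[
    [[0,-0.11,-0.02],[0.153,-0.451,-0.249],0.5],
    [[0,-0.11,-0.02],[0.153,-0.451,-0.249],0.5],
    [[0,-0.11,-0.02],[0.153,-0.451,-0.249],0.5],
    [[0,-0.11,-0.02],[0.153,-0.451,-0.249],0.5],
    [[0,-0.11,-0.02],[0.153,-0.451,-0.249],0.5],
  ],
)

```text
t: 3.9
ee_pos: [0.4479, -0.2006, 0.3206]
tool_rot: [-84.3, 27.8, -164.3]
ft_force: [0.1, 0.3, 0.2]
grip_width: 0.0709
```

```bash
python3 go2.py .452 -.231 .27 90 -5
```

```text
shift [ 0.0041 -0.0304 -0.0506] turn [ 0.077 -0.538 -0.118] deg 63.8
tilt 28.4 yaw 13.0 pos [ 0.4479 -0.2006  0.3206] q [-45. -20.  94.  21.  87.  33.] F [0.1 0.3 0.2] g 0.0709 3.9
```

>>> jog_arm(
  series=[
    [[0,-0.03,-0.05],[0.077,-0.538,-0.118],0.5],
    [[0,-0.03,-0.05],[0.077,-0.538,-0.118],0.5],
    [[0,-0.03,-0.05],[0.077,-0.538,-0.118],0.5],
    [[0,-0.03,-0.05],[0.077,-0.538,-0.118],0.5],
    [[0,-0.03,-0.05],[0.077,-0.538,-0.118],0.5],
  ],
)

```text
t: 4.32
ee_pos: [0.4474, -0.2296, 0.2713]
tool_rot: [-79.1, 62.7, -168.2]
ft_force: [0.4, 0.9, -1.4]
grip_width: 0.0702
```

```bash
python3 go2.py .452 -.231 .18 90 -5
```

```text
shift [ 0.0046 -0.0014 -0.0913] turn [ 0.037 -0.235 -0.051] deg 27.9
tilt 63.3 yaw 2.1 pos [ 0.4474 -0.2296  0.2713] q [-69. -31. 123.  62.  70.   3.] F [ 0.4  0.9 -1.4] g 0.0702 4.32
```

>>> jog_arm(
  series=[
    [[0.005,-0.001,-0.088],[0.037,-0.235,-0.051],0.5],
    [[0.005,-0.001,-0.088],[0.037,-0.235,-0.051],0.5],
    [[0.005,-0.001,-0.088],[0.037,-0.235,-0.051],0.5],
    [[0.005,-0.001,-0.088],[0.037,-0.235,-0.051],0.5],
    [[0.005,-0.001,-0.088],[0.037,-0.235,-0.051],0.5],
  ],
)

```text
t: 4.73
ee_pos: [0.4517, -0.229, 0.1796]
tool_rot: [-135.4, 89.5, 129.6]
ft_force: [0.6, 1.3, -0.6]
grip_width: 0.0703
```

```bash
python3 go2.py .562 -.2405 .182 90 -5; python3 -c "
from h import *
snap('top','t1');c=snap('wrist','w1')"
```

```text
shift [ 0.1103 -0.0115  0.0024] turn [-0.003 -0.003  0.   ] deg 0.5
tilt 89.7 yaw -5.0 pos [ 0.4517 -0.229   0.1796] q [-73.  -9. 142. 105.  74. -45.] F [ 0.6  1.3 -0.6] g 0.0703 4.73
```

View pics/w1.png

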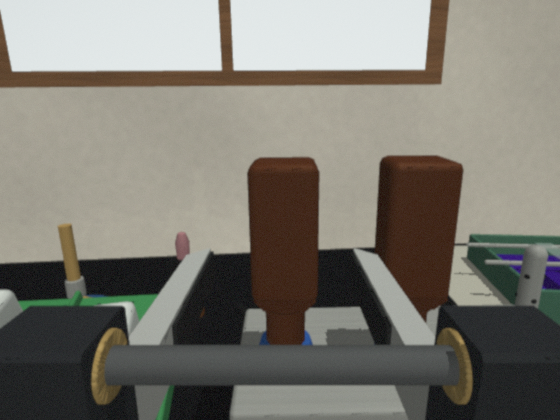

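View pics/t1.png

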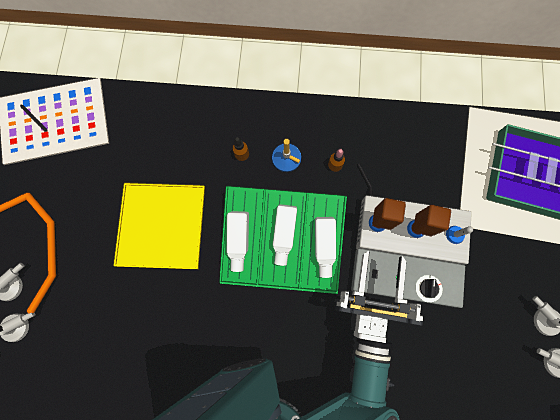

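The wrist view shows D1 centred between the jaws at about (285,230), and the top view shows the gripper lined up with peg 1. I'll move in and grip.

>>> jog_arm(
  series=[
    [[0.04,-0.004,0.002],[0,0,0],0.5],
    [[0.08,-0.008,0.002],[0,0,0],0.5],
    [[0.108,-0.011,0.002],[0,0,0],0.5],
    [[0.108,-0.011,0.002],[0,0,0],-1],
    [[0.108,-0.011,0.002],[0,0,0],-1],
  ],
  newtons=15,
)

```text
t: 5.25
ee_pos: [0.5628, -0.2405, 0.1877]
tool_rot: [-43.8, 89.7, -138.4]
ft_force: [-0.3, 1.0, -0.0]
grip_width: 0.0601
```

>>> jog_arm(
  series=[
    [[0,0,0],[0,0,0],-1],
    [[0,0,0],[0,0,0],-1],
    [[0,0,0],[0,0,0],-1],
    [[0,0,0.015],[0,0,0],-1],
    [[0,0,0.03],[0,0,0],-1],
  ],
)

```text
t: 5.67
ee_pos: [0.5599, -0.2412, 0.2135]
tool_rot: [-101.2, 89.4, 163.9]
ft_force: [-0.6, -0.7, -0.1]
grip_width: 0.05
```

```bash
python3 go2.py .562 -.2405 .29 90 -5
```

```text
shift [0.0021 0.0007 0.0765] turn [-0.001 -0.005 -0.001] deg 0.6
tilt 89.5 yaw -4.9 pos [ 0.5599 -0.2412  0.2135] q [-54.  -4. 131. 118.  58. -45.] F [-0.6 -0.7 -0.1] g 0.05 5.67
```

```bash
python3 - <<'E'
from go2 import *
c=load('t1'); hsv=cv2.cvtColor(c['image'],cv2.COLOR_BGR2HSV)
m=cv2.inRange(hsv,(24,150,120),(34,255,255)); cs,_=cv2.findContours(m,0,cv2.CHAIN_APPROX_NONE); k=max(cs,key=cv2.contourArea)
a=cv2.approxPolyDP(cv2.convexHull(k),8,True).reshape(-1,2); print(a.tolist())
Q=np.array([onz(c,p,.008) for p in a]); print(Q.round(4).tolist(),Q.mean(0))
q=np.array([-54,-4,131,118,58,-45.])
q=chain([(.56,-.241,.2135,90,-5),(.56,-.241,.30,90,-5),(.52,-.15,.32,50,-5),(.48,0,.32,10,0),(.52,.2,.3,0,3),(.555,.30,.2,0,3),(.555,.30,.03,0,3)],q)
E
```

```text
[[124, 183], [204, 186], [197, 268], [114, 265]]
[[0.6291, 0.4578, 0.008], [0.6386, 0.2335, 0.008], [0.412, 0.2234, 0.008], [0.4017, 0.4457, 0.008]] [0.52037466 0.34008899 0.008     ]
[0.56, -0.241, 0.3, 90.0, -5.0] [-52.9, -12.6, 126.1, 109.8, 52.1, -30.4] cost 0.0 maxstep 2.200000000000003
[0.52, -0.15, 0.32, 50.0, -5.0] [-36.4, -29.2, 108.9, 28.1, 58.1, 52.8] cost 0.0 maxstep 12.5
[0.48, 0.0, 0.32, 10.0, 0.0] [-7.6, -11.8, 84.2, 1.3, 97.7, 82.7] cost 0.0 maxstep 6.0
[0.52, 0.2, 0.3, 0.0, 3.0] [15.3, 5.4, 69.5, 0.0, 105.1, 102.3] cost 0.0 maxstep 3.5
[0.555, 0.3, 0.2, 0.0, 3.0] [23.3, 15.7, 68.8, 0.0, 95.6, 110.3] cost 0.0 maxstep 1.5
[0.555, 0.3, 0.03, 0.0, 3.0] [23.3, 22.1, 80.4, -0.0, 77.5, 110.3] cost 0.0 maxstep 2.299999999999997
```

>>> jog_arm(
  series=[
    [[0,0,0.035],[0,0,0],-1],
    [[0,0,0.07],[0,0,0],-1],
    [[0,0,0.1],[0,0,0],-1],
    [[0,0,0.1],[0,0,0],-1],
    [[0,0,0.1],[0,0,0],-1],
  ],
)

```text
t: 6.08
ee_pos: [0.5603, -0.2415, 0.3177]
tool_rot: [-31.4, 89.6, -126.2]
ft_force: [0.7, -0.0, -1.4]
grip_width: 0.0499
```

```bash
python3 go2.py .50 -.12 .32 45 -3;python3 -c "
from h import *
snap('scene','s2')"
```

```text
shift [-0.0603  0.1215  0.0023] turn [0.029 0.39  0.014] deg 44.8
tilt 89.8 yaw -4.8 pos [ 0.5603 -0.2415  0.3177] q [-54. -17. 127. 106.  52. -26.] F [ 0.7 -0.  -1.4] g 0.0499 6.08
```

View pics/s2.png

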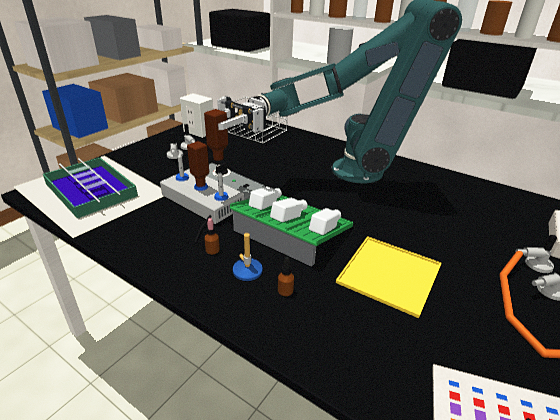

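Brown bottle 1 is clear of its peg and held at about (215,130). Next I take it to the tray.

>>> jog_arm(
  series=[
    [[-0.06,0.12,0.01],[0.029,0.39,0.014],-1],
    [[-0.06,0.12,0.01],[0.029,0.39,0.014],-1],
    [[-0.06,0.12,0.01],[0.029,0.39,0.014],-1],
    [[-0.06,0.12,0.01],[0.029,0.39,0.014],-1],
    [[-0.06,0.12,0.01],[0.029,0.39,0.014],-1],
  ],
)

```text
t: 6.55
ee_pos: [0.5088, -0.1276, 0.3184]
tool_rot: [-92.3, 68.2, 176.1]
ft_force: [0.8, 1.1, -1.2]
grip_width: 0.0498
```

```bash
python3 go2.py .50 .06 .32 5 3
```

```text
shift [-0.0088  0.1876  0.0016] turn [-0.013  0.551  0.041] deg 63.4
tilt 68.2 yaw -1.7 pos [ 0.5088 -0.1276  0.3184] q [-45. -39. 124.  57.  50.  27.] F [ 0.8  1.1 -1.2] g 0.0498 6.55
```

>>> jog_arm(
  series=[
    [[0.01,0.12,0.0],[-0.013,0.551,0.041],-1],
    [[0.01,0.12,0.0],[-0.013,0.551,0.041],-1],
    [[0.01,0.12,0.0],[-0.013,0.551,0.041],-1],
    [[0.01,0.12,0.0],[-0.013,0.551,0.041],-1],
    [[0.01,0.12,0.0],[-0.013,0.551,0.041],-1],
  ],
)

```text
t: 6.97
ee_pos: [0.5181, -0.0047, 0.3191]
tool_rot: [-90.8, 41.5, -179.2]
ft_force: [0.8, 1.2, -0.6]
grip_width: 0.05
```

```bash
python3 go2.py .54 .18 .31 0 3
```

```text
shift [ 0.0219  0.1847 -0.0091] turn [-0.019  0.362  0.016] deg 41.6
tilt 41.5 yaw 1.4 pos [ 0.5181 -0.0047  0.3191] q [-13. -29. 105.  11.  64.  74.] F [ 0.8  1.2 -0.6] g 0.05 6.97
```

>>> jog_arm(
  series=[
    [[0.022,0.205,-0.01],[-0.019,0.362,0.016],-1],
    [[0.022,0.205,-0.01],[-0.019,0.362,0.016],-1],
    [[0.022,0.205,-0.01],[-0.019,0.362,0.016],-1],
    [[0.022,0.205,-0.01],[-0.019,0.362,0.016],-1],
    [[0.022,0.205,-0.01],[-0.019,0.362,0.016],-1],
  ],
)

```text
t: 7.38
ee_pos: [0.5415, 0.1992, 0.3113]
tool_rot: [-89.7, 5.8, -177.2]
ft_force: [1.1, -0.2, -0.2]
grip_width: 0.0501
```

```bash
python3 - <<'E'
from h import *
p=np.radians(2.6); R=np.array([[np.cos(p),-np.sin(p)],[np.sin(p),np.cos(p)]])
for y in (-.05,.05): print(np.array([.5204,.340])+R@[.037,y])
E
python3 go2.py .56 .292 .12 0 2.6
```

```text
[0.55963006 0.2917299 ]
[0.55509376 0.39162696]
shift [ 0.0185  0.0928 -0.1913] turn [ 0.     0.051 -0.002] deg 5.9
tilt 5.9 yaw 2.8 pos [0.5415 0.1992 0.3113] q [ 15.   4.  69.  -2. 101. 102.] F [ 1.1 -0.2 -0.2] g 0.0501 7.38
```

>>> jog_arm(
  series=[
    [[0.014,0.192,-0.1],[0,0.051,0],-1],
    [[0.014,0.192,-0.1],[0,0.051,0],-1],
    [[0.014,0.192,-0.1],[0,0.051,0],-1],
    [[0.014,0.192,-0.1],[0,0.051,0],-1],
    [[0.014,0.192,-0.1],[0,0.051,0],-1],
  ],
)

```text
t: 7.8
ee_pos: [0.555, 0.382, 0.2118]
tool_rot: [-89.9, 0.1, -177.3]
ft_force: [0.4, -0.1, -0.3]
grip_width: 0.0499
```

```bash
python3 go2.py .555 .3916 .045 0 2.6
```

```text
shift [ 0.      0.0096 -0.1668] turn [ 0.001  0.001 -0.001] deg 0.2
tilt 0.2 yaw 2.7 pos [0.555  0.382  0.2118] q [ 30.  21.  60.  -0.  98. 117.] F [ 0.4 -0.1 -0.3] g 0.0499 7.8
```

>>> jog_arm(
  series=[
    [[0,0,-0.04],[0,0,0],-1],
    [[0,0,-0.08],[0,0,0],-1],
    [[0,0,-0.12],[0,0,0],-1],
    [[0,0,-0.155],[0,0,0],-1],
    [[0,0,-0.165],[0,0,0],-1],
  ],
)

```text
t: 8.22
ee_pos: [0.5497, 0.3773, 0.0404]
tool_rot: [-89.6, -0.5, -177.3]
ft_force: [-1.1, -1.6, -1.8]
grip_width: 0.0505
```

```bash
python3 go2.py .555 .3916 .029 0 2.6;python3 -c "
from h import *
snap('scene','s3')"
```

```text
shift [ 0.0053  0.0143 -0.0114] turn [ 0.004 -0.004 -0.001] deg 0.7
tilt 0.7 yaw 2.7 pos [0.5497 0.3773 0.0404] q [ 30.  25.  74.  -0.  81. 117.] F [-1.1 -1.6 -1.8] g 0.0505 8.22
```

View pics/s3.png

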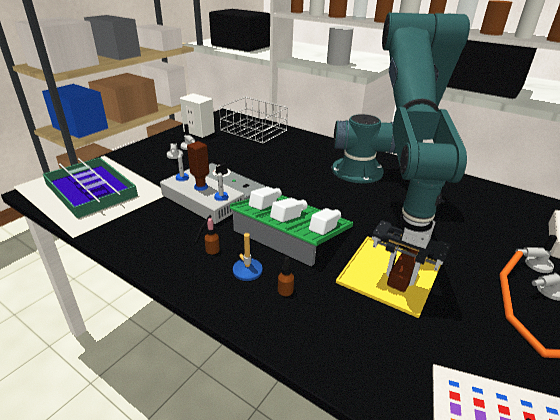

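>>> jog_arm(
  series=[
    [[0.004,0.012,-0.005],[0,0,0],-1],
    [[0.004,0.012,-0.01],[0,0,0],-1],
    [[0.004,0.012,-0.01],[0,0,0],-1],
    [[0.004,0.012,-0.01],[0,0,0],0.45],
    [[0.004,0.012,-0.01],[0,0,0],0.45],
  ],
)

```text
t: 8.68
ee_pos: [0.5605, 0.3931, 0.0442]
tool_rot: [-90.1, 0.7, -177.3]
ft_force: [-0.3, 0.5, 1.7]
grip_width: 0.0601
```

>>> jog_arm(
  series=[
    [[0,0,0],[0,0,0],0.5],
    [[0,0,0.03],[0,0,0],0.5],
    [[0,0,0.07],[0,0,0],0.5],
    [[0,0,0.11],[0,0,0],0.5],
    [[0,0,0.15],[0,0,0],0.5],
  ],
)

```text
t: 9.1
ee_pos: [0.5595, 0.3927, 0.1949]
tool_rot: [-90.1, 0.6, -177.3]
ft_force: [0.6, 0.9, 0.5]
grip_width: 0.0707
```

```bash
python3 go2.py .53 .2 .3 0 0; python3 -c "
from h import *
snap('scene','s4')"
```

```text
shift [-0.0295 -0.1927  0.1051] turn [-0.001  0.005 -0.023] deg 2.8
tilt 0.6 yaw 2.7 pos [0.5595 0.3927 0.1949] q [ 30.  22.  61.  -0.  96. 118.] F [0.6 0.9 0.5] g 0.0707 9.1
```

View pics/s4.png

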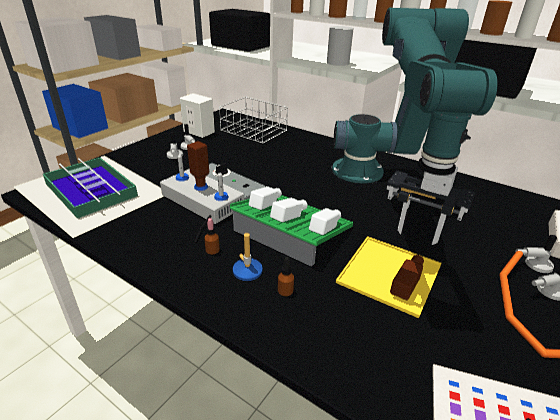

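>>> jog_arm(
  series=[
    [[-0.03,-0.2,0.1],[0,0,-0.023],0.5],
    [[-0.03,-0.2,0.1],[0,0,-0.023],0.5],
    [[-0.03,-0.2,0.1],[0,0,-0.023],0.5],
    [[-0.03,-0.2,0.1],[0,0,-0.023],0.5],
    [[-0.03,-0.2,0.1],[0,0,-0.023],0.5],
  ],
)

```text
t: 9.57
ee_pos: [0.5315, 0.2067, 0.2866]
tool_rot: [-90.1, 0.7, -179.9]
ft_force: [0.6, -0.7, 0.4]
grip_width: 0.0707
```

```bash
python3 go2.py .48 0 .32 25 0; python3 -c "
from h import *
snap('top','t5')"
```

```text
shift [-0.0515 -0.2067  0.0334] turn [-0.001 -0.212 -0.001] deg 24.3
tilt 0.7 yaw 0.1 pos [0.5315 0.2067 0.2866] q [ 16.   7.  69.  -0. 103. 105.] F [ 0.6 -0.7  0.4] g 0.0707 9.57
```

View pics/t5.png

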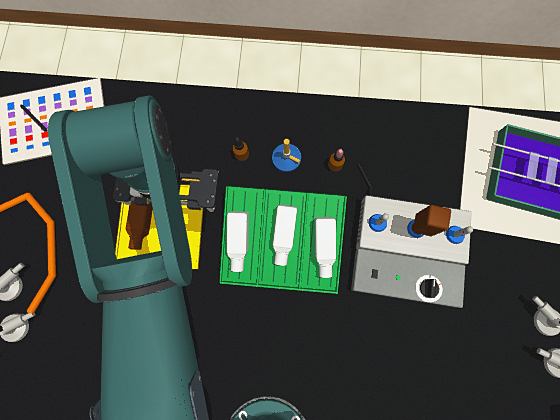

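>>> jog_arm(
  series=[
    [[-0.05,-0.2,0.033],[0,-0.212,0],0.5],
    [[-0.05,-0.2,0.033],[0,-0.212,0],0.5],
    [[-0.05,-0.2,0.033],[0,-0.212,0],0.5],
    [[-0.05,-0.2,0.033],[0,-0.212,0],0.5],
    [[-0.05,-0.2,0.033],[0,-0.212,0],0.5],
  ],
)

```text
t: 10.03
ee_pos: [0.479, 0.0086, 0.3176]
tool_rot: [-90.0, 25.0, -179.8]
ft_force: [0.8, -0.1, 0.7]
grip_width: 0.0707
```

>>> jog_arm(
  series=[
    [[-0.03,-0.18,0.0],[0,-0.3,-0.03],0.5],
    [[-0.03,-0.18,0.0],[0,-0.3,-0.03],0.5],
    [[-0.03,-0.18,0.0],[0,-0.3,-0.03],0.5],
    [[-0.03,-0.18,0.0],[0,-0.3,-0.03],0.5],
    [[-0.03,-0.18,0.0],[0,-0.3,-0.03],0.5],
  ],
)

```text
t: 10.45
ee_pos: [0.4531, -0.1636, 0.3189]
tool_rot: [-91.4, 55.1, 176.3]
ft_force: [0.3, 0.2, -1.3]
grip_width: 0.0707
```

```bash
python3 go2.py .45 -.326 .27 90 -6
```

```text
shift [-0.0031 -0.1624 -0.0489] turn [-0.029 -0.303 -0.032] deg 35.1
tilt 55.1 yaw -2.5 pos [ 0.4531 -0.1636  0.3189] q [-54. -39. 116.  44.  68.  34.] F [ 0.3  0.2 -1.3] g 0.0707 10.45
```

>>> jog_arm(
  series=[
    [[-0.005,-0.162,-0.05],[-0.029,-0.303,-0.032],0.5],
    [[-0.005,-0.162,-0.05],[-0.029,-0.303,-0.032],0.5],
    [[-0.005,-0.162,-0.05],[-0.029,-0.303,-0.032],0.5],
    [[-0.005,-0.162,-0.05],[-0.029,-0.303,-0.032],0.5],
    [[-0.005,-0.162,-0.05],[-0.029,-0.303,-0.032],0.5],
  ],
)

```text
t: 10.87
ee_pos: [0.4495, -0.3143, 0.2713]
tool_rot: [-91.2, 81.9, 174.2]
ft_force: [1.2, -0.3, -0.4]
grip_width: 0.0702
```

```bash
python3 go2.py .45 -.326 .18 90 -6
```

```text
shift [ 0.0005 -0.0117 -0.0913] turn [-0.008 -0.07  -0.012] deg 8.2
tilt 81.9 yaw -4.6 pos [ 0.4495 -0.3143  0.2713] q [-78. -17. 127.  88.  72. -18.] F [ 1.2 -0.3 -0.4] g 0.0702 10.87
```

>>> jog_arm(
  series=[
    [[0,-0.009,-0.09],[-0.008,-0.07,-0.012],0.5],
    [[0,-0.009,-0.09],[-0.008,-0.07,-0.012],0.5],
    [[0,-0.009,-0.09],[-0.008,-0.07,-0.012],0.5],
    [[0,-0.009,-0.09],[-0.008,-0.07,-0.012],0.5],
    [[0,-0.009,-0.09],[-0.008,-0.07,-0.012],0.5],
  ],
)

```text
t: 11.28
ee_pos: [0.4508, -0.3211, 0.1783]
tool_rot: [-144.1, 89.2, 120.3]
ft_force: [-0.3, -0.4, -0.0]
grip_width: 0.0705
```

```bash
python3 go2.py .5545 -.3395 .182 90 -6; python3 -c "
from h import *
snap('wrist','w6')"
```

```text
shift [ 0.1037 -0.0184  0.0037] turn [-0.006 -0.003 -0.003] deg 0.9
tilt 89.5 yaw -5.6 pos [ 0.4508 -0.3211  0.1783] q [-78.   2. 132. 102.  77. -45.] F [-0.3 -0.4 -0. ] g 0.0705 11.28
```

View pics/w6.png

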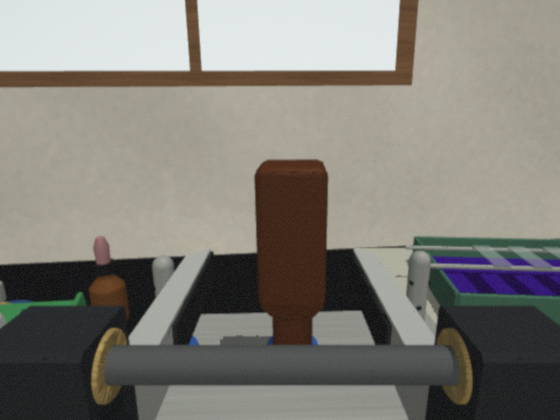

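D2 is about centred between the jaws at (292,235), slightly to the right. Grip it.

>>> jog_arm(
  series=[
    [[0.04,-0.007,0.002],[0,0,0],0.5],
    [[0.08,-0.014,0.002],[0,0,0],0.5],
    [[0.103,-0.018,0.002],[0,0,0],0.5],
    [[0.103,-0.018,0.002],[0,0,0],-1],
    [[0.103,-0.018,0.002],[0,0,0],-1],
  ],
)

```text
t: 11.75
ee_pos: [0.5555, -0.3388, 0.1879]
tool_rot: [-6.1, 89.8, -101.5]
ft_force: [0.5, 0.3, 0.5]
grip_width: 0.0604
```

>>> jog_arm(
  series=[
    [[0,0,0],[0,0,0],-1],
    [[0,0,0],[0,0,0],-1],
    [[0,0,0],[0,0,0],-1],
    [[0,0,0.015],[0,0,0],-1],
    [[0,0,0.035],[0,0,0],-1],
  ],
)

```text
t: 12.17
ee_pos: [0.5527, -0.339, 0.2142]
tool_rot: [-128.8, 89.2, 135.5]
ft_force: [-0.5, 1.0, -0.4]
grip_width: 0.0514
```

>>> jog_arm(
  series=[
    [[0,0,0.04],[0,0,0],-1],
    [[0,0,0.08],[0,0,0],-1],
    [[0,0,0.105],[0,0,0],-1],
    [[0,0,0.105],[0,0,0],-1],
    [[0,0,0.105],[0,0,0],-1],
  ],
)

```text
t: 12.58
ee_pos: [0.5531, -0.3395, 0.3234]
tool_rot: [-100.5, 89.7, 163.8]
ft_force: [-0.5, -0.6, -0.6]
grip_width: 0.051
```

```bash
python3 go2.py .52 -.16 .33 60 -3;python3 -c "
from h import *
snap('scene','s7')"
```

```text
shift [-0.0331  0.1795  0.0066] turn [0.019 0.258 0.023] deg 29.8
tilt 89.7 yaw -5.7 pos [ 0.5531 -0.3395  0.3234] q [-63.  -7. 118. 103.  59. -24.] F [-0.5 -0.6 -0.6] g 0.051 12.58
```

View pics/s7.png

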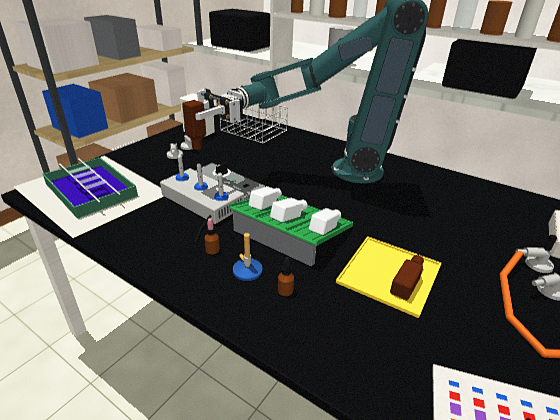

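Brown bottle 2 is off its peg, at about (195,120). I'll carry it to the tray.

>>> jog_arm(
  series=[
    [[-0.033,0.19,0.006],[0.019,0.258,0.023],-1],
    [[-0.033,0.19,0.006],[0.019,0.258,0.023],-1],
    [[-0.033,0.19,0.006],[0.019,0.258,0.023],-1],
    [[-0.033,0.19,0.006],[0.019,0.258,0.023],-1],
    [[-0.033,0.19,0.006],[0.019,0.258,0.023],-1],
  ],
)

```text
t: 13.05
ee_pos: [0.5293, -0.1831, 0.3203]
tool_rot: [-91.6, 62.8, 175.8]
ft_force: [0.8, 2.6, -1.1]
grip_width: 0.0515
```

```bash
python3 go2.py .52 .0 .325 30 0
```

```text
shift [-0.0093  0.1831  0.0047] turn [0.001 0.286 0.025] deg 32.9
tilt 62.8 yaw -2.8 pos [ 0.5293 -0.1831  0.3203] q [-48. -30. 116.  52.  53.  29.] F [ 0.8  2.6 -1.1] g 0.0515 13.05
```

>>> jog_arm(
  series=[
    [[-0.005,0.19,0.005],[0,0.3,0.025],-1],
    [[-0.005,0.19,0.005],[0,0.3,0.025],-1],
    [[-0.005,0.19,0.005],[0,0.3,0.025],-1],
    [[-0.005,0.19,0.005],[0,0.3,0.025],-1],
    [[-0.005,0.19,0.005],[0,0.3,0.025],-1],
  ],
)

```text
t: 13.47
ee_pos: [0.5245, -0.0056, 0.3259]
tool_rot: [-89.8, 32.6, 180.0]
ft_force: [1.1, 0.5, -0.2]
grip_width: 0.0513
```

```bash
python3 go2.py .55 .2 .3 0 2.6
```

```text
shift [ 0.0255  0.2056 -0.0259] turn [-0.004  0.284  0.023] deg 32.7
tilt 32.6 yaw -0.2 pos [ 0.5245 -0.0056  0.3259] q [-10. -22.  96.   5.  74.  80.] F [ 1.1  0.5 -0.2] g 0.0513 13.47
```

>>> jog_arm(
  series=[
    [[0.025,0.203,-0.01],[-0.004,0.284,0.023],-1],
    [[0.025,0.203,-0.01],[-0.004,0.284,0.023],-1],
    [[0.025,0.203,-0.01],[-0.004,0.284,0.023],-1],
    [[0.025,0.203,-0.01],[-0.004,0.284,0.023],-1],
    [[0.025,0.203,-0.01],[-0.004,0.284,0.023],-1],
  ],
)

```text
t: 13.88
ee_pos: [0.5518, 0.1995, 0.3144]
tool_rot: [-90.1, -0.1, -177.2]
ft_force: [0.9, -0.7, -1.5]
grip_width: 0.0511
```

```bash
python3 go2.py .556 .292 .15 0 2.6
```

```text
shift [ 0.0042  0.0925 -0.1644] turn [-0.001 -0.001 -0.002] deg 0.3
tilt 0.2 yaw 2.8 pos [0.5518 0.1995 0.3144] q [ 14.  10.  63.   0. 107. 102.] F [ 0.9 -0.7 -1.5] g 0.0511 13.88
```

>>> jog_arm(
  series=[
    [[0.004,0.09,-0.165],[0,0,0],-1],
    [[0.004,0.09,-0.165],[0,0,0],-1],
    [[0.004,0.09,-0.165],[0,0,0],-1],
    [[0.004,0.09,-0.165],[0,0,0],-1],
    [[0.004,0.09,-0.165],[0,0,0],-1],
  ],
)

```text
t: 14.3
ee_pos: [0.5512, 0.2873, 0.1433]
tool_rot: [-90.0, -0.3, -177.2]
ft_force: [-0.3, -0.6, -1.2]
grip_width: 0.0511
```

>>> jog_arm(
  series=[
    [[0,0,-0.04],[0,0,0],-1],
    [[0,0,-0.075],[0,0,0],-1],
    [[0,0,-0.1],[0,0,0],-1],
    [[0,0,-0.11],[0,0,0],-1],
    [[0,0,-0.11],[0,0,0],-1],
  ],
)

```text
t: 14.72
ee_pos: [0.5515, 0.2851, 0.037]
tool_rot: [-90.0, -0.1, -177.3]
ft_force: [-0.8, 0.4, -0.3]
grip_width: 0.0513
```

```bash
python3 go2.py .556 .292 .03 0 2.6
```

```text
shift [ 0.0045  0.0069 -0.007 ] turn [-0.    -0.001 -0.001] deg 0.2
tilt 0.1 yaw 2.7 pos [0.5515 0.2851 0.037 ] q [ 22.  20.  82.   0.  78. 109.] F [-0.8  0.4 -0.3] g 0.0513 14.72
```

>>> jog_arm(
  series=[
    [[0,0,-0.008],[0,0,0],-1],
    [[0,0,-0.008],[0,0,0],-1],
    [[0,0,-0.008],[0,0,0],0.3],
    [[0,0,-0.008],[0,0,0],0.4],
    [[0,0,-0.008],[0,0,0],0.5],
  ],
)

```text
t: 15.13
ee_pos: [0.5565, 0.2874, 0.0377]
tool_rot: [-90.3, 0.8, -177.3]
ft_force: [-0.7, 0.4, -1.5]
grip_width: 0.0678
```

>>> jog_arm(
  series=[
    [[0,0,0.0],[0,0,0],0.5],
    [[0,0,0.03],[0,0,0],0.5],
    [[0,0,0.07],[0,0,0],0.5],
    [[0,0,0.11],[0,0,0],0.5],
    [[0,0,0.15],[0,0,0],0.5],
  ],
)

```text
t: 15.55
ee_pos: [0.555, 0.2869, 0.1878]
tool_rot: [-90.3, 0.6, -177.3]
ft_force: [0.5, 0.3, -0.3]
grip_width: 0.0701
```

```bash
python3 go2.py .5 .12 .25 0 2.6; python3 -c "
from h import *
snap('scene','s8')"
```

```text
shift [-0.055  -0.1669  0.0622] turn [-0.002  0.005 -0.001] deg 0.6
tilt 0.6 yaw 2.7 pos [0.555  0.2869 0.1878] q [ 22.  15.  71.   0.  93. 109.] F [ 0.5  0.3 -0.3] g 0.0701 15.55
```

View pics/s8.png

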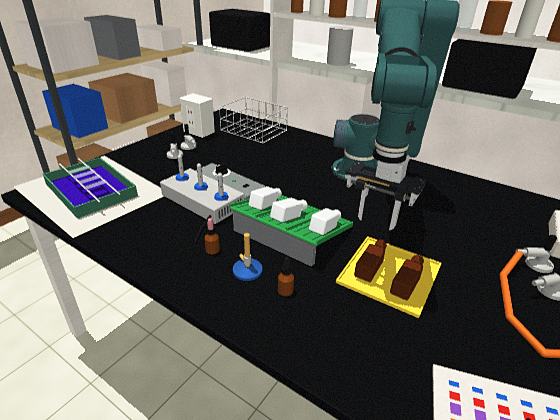

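Both brown bottles are in the tray, at about (370,260) and (408,275). Next I check the white bottles with the wrist camera from above W1.

>>> jog_arm(
  series=[
    [[-0.065,-0.172,0.06],[0,-0.15,0.0],0.28],
    [[-0.065,-0.172,0.06],[0,-0.15,0.0],0.28],
    [[-0.065,-0.172,0.06],[0,-0.15,0.0],0.28],
    [[-0.065,-0.172,0.06],[0,-0.15,0.0],0.28],
    [[-0.065,-0.172,0.06],[0,-0.15,0.0],0.28],
  ],
)

```text
t: 16.02
ee_pos: [0.4885, 0.1131, 0.2474]
tool_rot: [-89.4, 17.9, -177.1]
ft_force: [1.7, 0.1, 0.0]
grip_width: 0.06
```

```bash
python3 go2.py .4895 .113 .1646 17.2 3.5; python3 -c "
from h import *
snap('wrist','w9');snap('top','t9')"
```

```text
shift [ 0.001  -0.0001 -0.0828] turn [0.005 0.006 0.007] deg 1.3
tilt 17.9 yaw 2.7 pos [0.4885 0.1131 0.2474] q [  8. -14.  96.  -2.  81.  95.] F [1.7 0.1 0. ] g 0.06 16.02
```

View pics/w9.png

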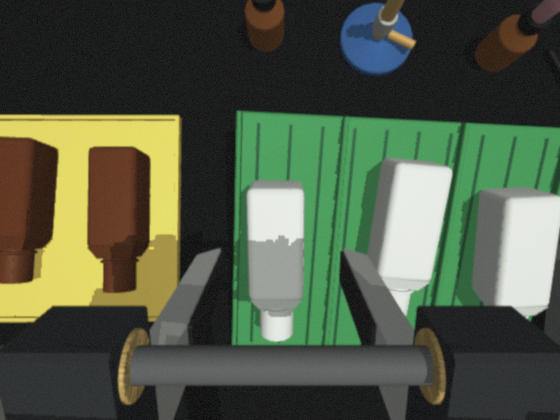

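View pics/t9.png

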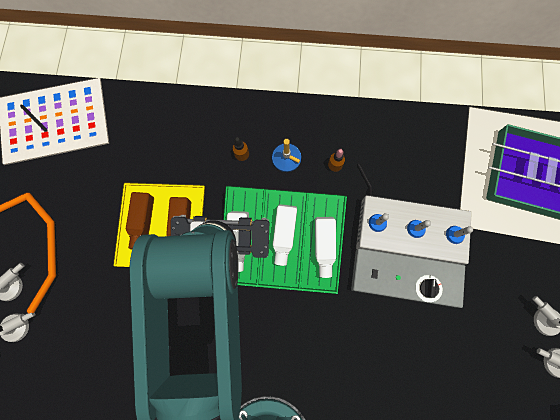

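W1 is unmoved and about centred between the jaws at (275,250). I'll go down to pre-grasp, then grasp, and measure the three bare pegs from t9.

>>> jog_arm(
  series=[
    [[0.001,0.0,-0.04],[0.005,0.003,0.007],0.28],
    [[0.001,0,-0.08],[0.005,0.003,0.007],0.28],
    [[0.0127,0,-0.12],[0.005,0.003,0.007],0.28],
    [[0.0235,0.001,-0.155],[0.005,0.003,0.007],0.28],
    [[0.0235,0.001,-0.157],[0.005,0.003,0.007],0.28],
  ],
)

```text
t: 16.53
ee_pos: [0.5092, 0.116, 0.0795]
tool_rot: [-90.0, 16.5, -176.5]
ft_force: [-0.2, 0.0, -0.3]
grip_width: 0.0599
```

```bash
python3 go2.py .5132 .1146 .0882 17.2 3.5; python3 - <<'E'
from h import *
c=load('t9'); im=c['image'];hsv=cv2.cvtColor(im,cv2.COLOR_BGR2HSV)
bl=cv2.inRange(hsv,(98,150,60),(118,255,255)); bl[:,:365]=0;bl[:185]=0;bl[260:]=0; bl[:,480:]=0
cs,_=cv2.findContours(bl,0,cv2.CHAIN_APPROX_NONE)
for k in cs:
    if cv2.contourArea(k)>30:
        (x,y),r=cv2.minEnclosingCircle(k); print((x,y),r,onz(c,(x,y),.068).round(4))
a=cv2.resize(im[205:255,360:480],None,fx=6.5,fy=6.5,interpolation=cv2.INTER_CUBIC); cv2.imwrite('pics/pegs.png',a)
E
```

```text
shift [ 0.004  -0.0014  0.0087] turn [ 0.    -0.006  0.   ] deg 0.7
tilt 16.5 yaw 3.5 pos [0.5092 0.116  0.0795] q [  7.  -6. 107.  -1.  62.  94.] F [-0.2  0.  -0.3] g 0.0599 16.53
(454.79998779296875, 234.1999969482422) 9.37454605102539 [ 0.548  -0.4364  0.068 ]
(415.93548583984375, 228.2903289794922) 9.22443675994873 [ 0.5553 -0.3373  0.068 ]
(377.29998779296875, 222.3000030517578) 9.021195411682129 [ 0.5628 -0.2381  0.068 ]
```

View pics/pegs.png

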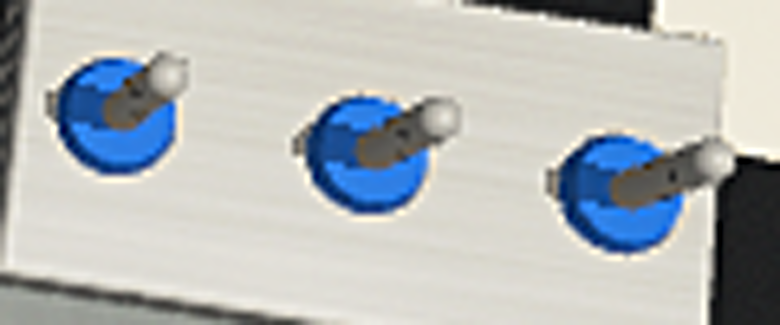

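>>> jog_arm(
  series=[
    [[0,0,0],[0,0,0],0.28],
    [[0,0,0],[0,0,0],0.28],
    [[0,0,0],[0,0,0],0.28],
  ],
)

```text
t: 16.78
ee_pos: [0.5158, 0.1167, 0.0922]
tool_rot: [-90.1, 17.7, -176.5]
ft_force: [-0.2, 0.0, 0.2]
grip_width: 0.0603
```

```bash
python3 go2.py .5132 .1146 .0882 17.2 3.5; python3 - <<'E'
from h import *
c=load('t9')
for p in [(385.8,216.5),(427.4,223.2),(469.5,229.6)]: print(onz(c,p,.144).round(4))
E
```

```text
shift [-0.0026 -0.0021 -0.004 ] turn [-0.001  0.005  0.   ] deg 0.6
tilt 17.7 yaw 3.5 pos [0.5158 0.1167 0.0922] q [  7.  -6. 107.  -1.  62.  94.] F [-0.2  0.   0.2] g 0.0603 16.78
[ 0.5632 -0.2413  0.144 ]
[ 0.555  -0.3402  0.144 ]
[ 0.5476 -0.4395  0.144 ]
```

>>> jog_arm(
  series=[
    [[-0.002,-0.002,-0.004],[0,0,0],-1],
    [[-0.002,-0.002,-0.004],[0,0,0],-1],
    [[-0.002,-0.002,-0.004],[0,0,0],-1],
    [[-0.002,-0.002,-0.004],[0,0,0],-1],
    [[-0.002,-0.002,-0.004],[0,0,0],-1],
  ],
  newtons=20,
)

```text
t: 17.2
ee_pos: [0.5125, 0.1141, 0.0867]
tool_rot: [-90.0, 17.6, -176.6]
ft_force: [-4.2, 0.0, 6.2]
grip_width: 0.0503
```

```bash
python3 go2.py .5132 .1146 .0882 17.2 3.5; python3 -c "
from h import *
snap('wrist','w10')"
```

```text
shift [0.0007 0.0005 0.0015] turn [-0.001  0.003  0.   ] deg 0.4
tilt 17.6 yaw 3.5 pos [0.5125 0.1141 0.0867] q [  7.  -6. 107.  -1.  61.  94.] F [-4.2  0.   6.2] g 0.0503 17.2
```

View pics/w10.png

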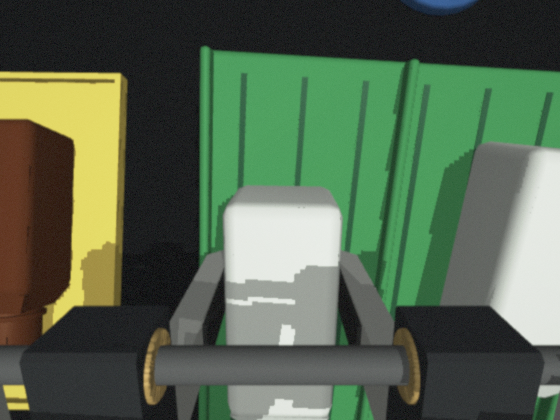

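>>> jog_arm(
  series=[
    [[-0.009,0,0.03],[0,0,0],-1],
    [[-0.015,0,0.07],[0,0,0],-1],
    [[-0.01,0,0.11],[0,0,0],-1],
    [[0,-0.01,0.15],[0,0,0],-1],
    [[0.01,-0.02,0.19],[0,-0.05,0],-1],
  ],
)

```text
t: 17.67
ee_pos: [0.5238, 0.0941, 0.276]
tool_rot: [-89.6, 23.3, -176.4]
ft_force: [1.1, -0.9, -0.5]
grip_width: 0.0504
```

```bash
python3 go2.py .535 -.08 .32 50 0
```

```text
shift [ 0.0112 -0.1741  0.044 ] turn [ 0.01  -0.233 -0.029] deg 26.9
tilt 23.3 yaw 3.5 pos [0.5238 0.0941 0.276 ] q [  5. -14.  94.  -1.  78.  91.] F [ 1.1 -0.9 -0.5] g 0.0504 17.67
```

>>> jog_arm(
  series=[
    [[0.011,-0.19,0.045],[0.01,-0.24,-0.029],-1],
    [[0.011,-0.19,0.045],[0.01,-0.24,-0.029],-1],
    [[0.011,-0.19,0.045],[0.01,-0.24,-0.029],-1],
    [[0.011,-0.19,0.045],[0.01,-0.24,-0.029],-1],
    [[0.011,-0.19,0.045],[0.01,-0.24,-0.029],-1],
  ],
)

```text
t: 18.08
ee_pos: [0.5286, -0.0965, 0.3121]
tool_rot: [-90.2, 50.5, 179.7]
ft_force: [0.7, 0.2, -2.8]
grip_width: 0.0505
```

```bash
python3 go2.py .535 -.28 .33 75 -2
```

```text
shift [ 0.0064 -0.1835  0.0179] turn [-0.005 -0.214 -0.016] deg 24.6
tilt 50.5 yaw -0.1 pos [ 0.5286 -0.0965  0.3121] q [-31. -30. 111.  28.  57.  53.] F [ 0.7  0.2 -2.8] g 0.0505 18.08
```

>>> jog_arm(
  series=[
    [[0.006,-0.2,0.018],[-0.005,-0.25,-0.02],-1],
    [[0.006,-0.2,0.018],[-0.005,-0.25,-0.02],-1],
    [[0.006,-0.2,0.018],[-0.005,-0.25,-0.02],-1],
    [[0.006,-0.2,0.018],[-0.005,-0.25,-0.02],-1],
    [[0.006,-0.2,0.018],[-0.005,-0.25,-0.02],-1],
  ],
)

```text
t: 18.5
ee_pos: [0.5383, -0.2453, 0.3311]
tool_rot: [-90.0, 76.9, 178.1]
ft_force: [0.5, 1.7, -0.8]
grip_width: 0.0502
```

```bash
python3 go2.py .543 -.4385 .32 90 -3
```

```text
shift [ 0.0047 -0.1932 -0.0111] turn [-0.005 -0.114 -0.01 ] deg 13.1
tilt 76.9 yaw -1.9 pos [ 0.5383 -0.2453  0.3311] q [-58. -22. 119.  79.  55.   0.] F [ 0.5  1.7 -0.8] g 0.0502 18.5
```

>>> jog_arm(
  series=[
    [[0.005,-0.17,-0.01],[-0.005,-0.114,-0.01],-1],
    [[0.005,-0.17,-0.01],[-0.005,-0.114,-0.01],-1],
    [[0.005,-0.17,-0.01],[-0.005,-0.114,-0.01],-1],
    [[0.005,-0.17,-0.01],[-0.005,-0.114,-0.01],-1],
    [[0.005,-0.17,-0.01],[-0.005,-0.114,-0.01],-1],
  ],
)

```text
t: 18.92
ee_pos: [0.5434, -0.418, 0.3172]
tool_rot: [-123.4, 89.4, 143.5]
ft_force: [-0.1, -0.4, 0.2]
grip_width: 0.0504
```

>>> jog_arm(
  series=[
    [[0,0,0],[0,0,0],-1],
    [[0,0,0],[0,0,0],-1],
    [[0,0,0],[0,0,0],-1],
  ],
)

```text
t: 19.17
ee_pos: [0.5443, -0.4124, 0.3193]
tool_rot: [-110.3, 89.6, 157.0]
ft_force: [-0.3, -0.9, -0.5]
grip_width: 0.05
```

```bash
python3 go2.py .543 -.4385 .30 90 -3
```

```text
shift [-0.0013 -0.0261 -0.0193] turn [-0.001 -0.003 -0.002] deg 0.5
tilt 89.6 yaw -2.7 pos [ 0.5443 -0.4124  0.3193] q [-69.   2. 109.  99.  68. -23.] F [-0.3 -0.9 -0.5] g 0.05 19.17
```

>>> jog_arm(
  series=[
    [[-0.001,-0.026,-0.015],[0,-0.003,0],-1],
    [[-0.001,-0.026,-0.015],[0,-0.003,0],-1],
    [[-0.001,-0.026,-0.015],[0,-0.003,0],-1],
    [[-0.001,-0.026,-0.015],[0,-0.003,0],-1],
  ],
)

```text
t: 19.5
ee_pos: [0.5436, -0.4376, 0.3053]
tool_rot: [-179.8, 89.9, 87.5]
ft_force: [1.5, 0.5, -0.6]
grip_width: 0.0504
```

```bash
python3 go2.py .543 -.4385 .30 90 -3; python3 -c "
from h import *
a=snap('scene','s11')['image'];b=snap('top','t11')['image']
A=cv2.resize(a[80:220,130:270],(560,560),interpolation=cv2.INTER_CUBIC)
B=cv2.resize(b[190:300,355:495],(710,560),interpolation=cv2.INTER_CUBIC)
cv2.imwrite('pics/s11c.png',A);cv2.imwrite('pics/t11c.png',B)"
```

```text
shift [-0.0006 -0.0009 -0.0053] turn [-0.001  0.    -0.003] deg 0.3
tilt 90.0 yaw -2.7 pos [ 0.5436 -0.4376  0.3053] q [-70.   7. 107.  99.  70. -25.] F [ 1.5  0.5 -0.6] g 0.0504 19.5
```

View pics/s11c.png

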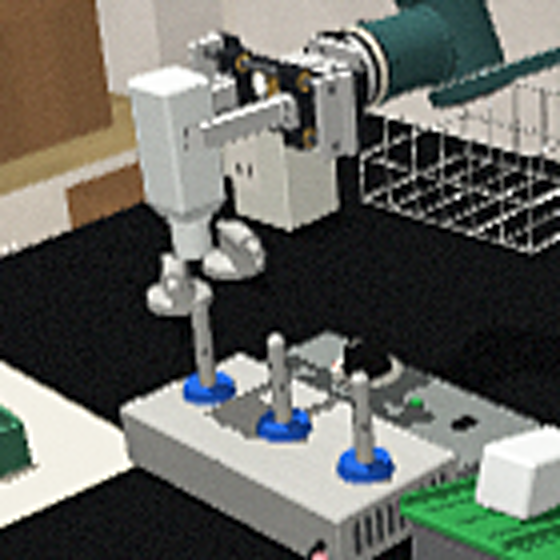

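View pics/t11c.png

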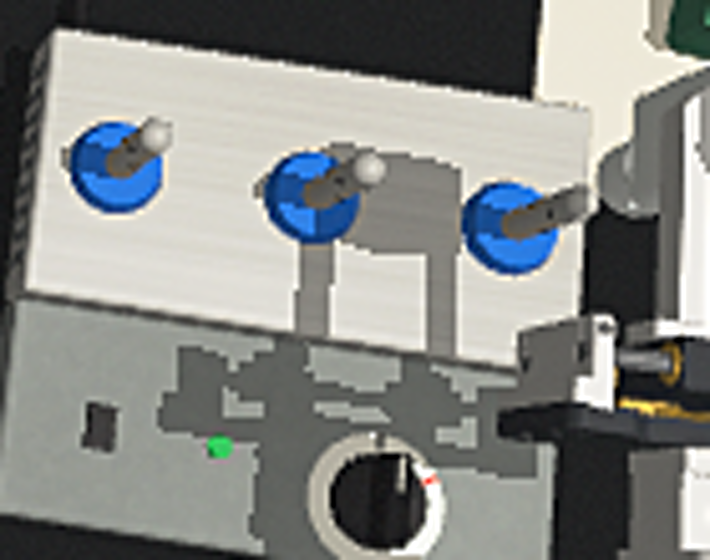

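```bash
python3 - <<'E'
from h import *
s=load('scene0' if 0 else 's11'); t=load('t11')
a=cv2.resize(s['image'][90:185,150:225],None,fx=8,fy=8,interpolation=cv2.INTER_CUBIC)
def dr(img,c,P,org,k,col):
    for p in proj(c,P):
        q=((p-org+.5)*k-.5).astype(int); cv2.drawMarker(img,tuple(int(v) for v in q),col,0,10,1)
T=np.array([.5436,-.4376,.3053]); 
dr(a,s,[[.5478,-.4385,.15],[.5478,-.4385,.07],[.5478,-.4385,.2]],np.array([150,90]),8,(0,0,255))
dr(a,s,[[.5478,-.4385,.3053+.045],[.5478,-.4385,.3053-.105]],np.array([150,90]),8,(255,0,0))
cv2.imwrite('pics/a1.png',cv2.resize(a,(600,760)))
b=cv2.resize(t['image'][190:270,440:530],None,fx=8,fy=8,interpolation=cv2.INTER_CUBIC)
dr(b,t,[[.5478,-.4385,.15],[.5478,-.4385,.07]],np.array([440,190]),8,(0,0,255))
dr(b,t,[[.5478,-.4385,.3053+.045],[.5478,-.4385,.3053-.105]],np.array([440,190]),8,(255,0,0))
cv2.imwrite('pics/b1.png',b)
E
```

```text
(no output)
```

View pics/a1.png

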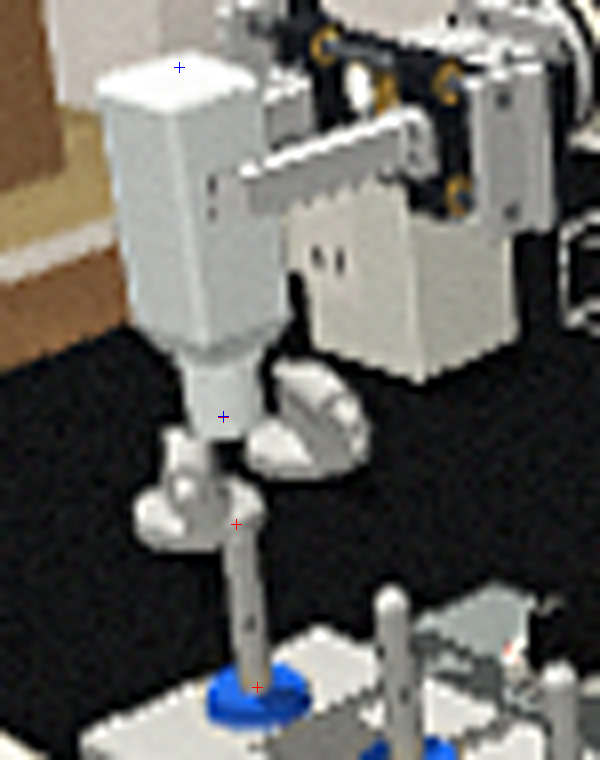

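View pics/b1.png

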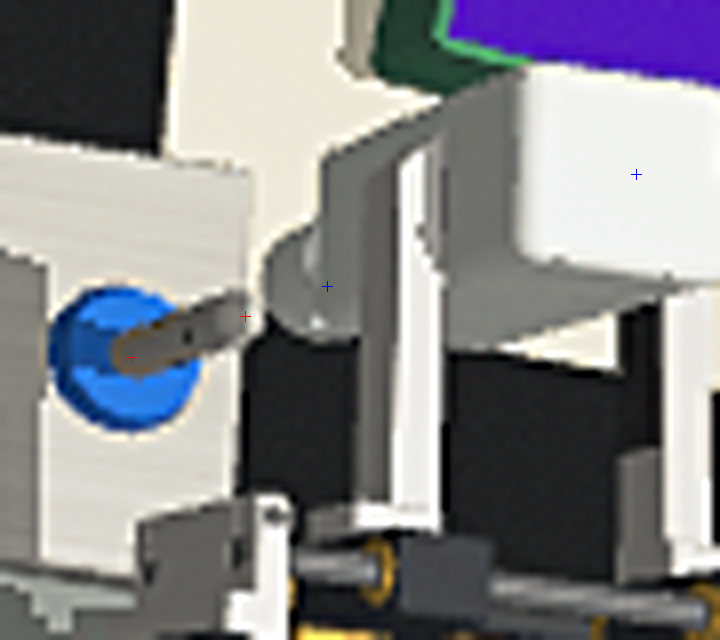

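In the scene crop the neck is centred at about x = 224, with the projected mouth at 223. In the top crop the rim centre is about (325,283), against (326,287) projected. That is lined up within about 2 mm, so I'll lower it.

>>> jog_arm(
  series=[
    [[-0.001,-0.001,-0.02],[0,0,0],-1],
    [[-0.001,-0.001,-0.04],[0,0,0],-1],
    [[-0.001,-0.001,-0.06],[0,0,0],-1],
    [[-0.001,-0.001,-0.07],[0,0,0],-1],
    [[-0.001,-0.001,-0.075],[0,0,0],-1],
  ],
)

```text
t: 20.02
ee_pos: [0.5424, -0.4392, 0.2287]
tool_rot: [-166.2, 89.7, 101.0]
ft_force: [-0.2, -0.0, -0.7]
grip_width: 0.0504
```

>>> jog_arm(
  series=[
    [[0,0,-0.01],[0,0,0],-1],
    [[0,0,-0.02],[0,0,0],-1],
    [[0,0,-0.03],[0,0,0],-1],
    [[0,0,-0.04],[0,0,0],-1],
    [[0,0,-0.045],[0,0,0],-1],
  ],
)

```text
t: 20.43
ee_pos: [0.5423, -0.44, 0.183]
tool_rot: [-161.7, 89.7, 105.5]
ft_force: [-0.2, -0.7, -0.0]
grip_width: 0.0503
```

```bash
python3 go2.py .543 -.4385 .175 90 -3; python3 - <<'E'
from h import *
s=snap('scene','s12')
cv2.imwrite('pics/a2.png',cv2.resize(s['image'][100:185,145:225],None,fx=7,fy=7,interpolation=cv2.INTER_CUBIC))
E
```

```text
shift [ 0.0007  0.0015 -0.008 ] turn [-0.002 -0.001 -0.002] deg 0.3
tilt 89.9 yaw -2.8 pos [ 0.5423 -0.44    0.183 ] q [-71.  19. 110. 104.  73. -41.] F [-0.2 -0.7 -0. ] g 0.0503 20.43
```

View pics/a2.png

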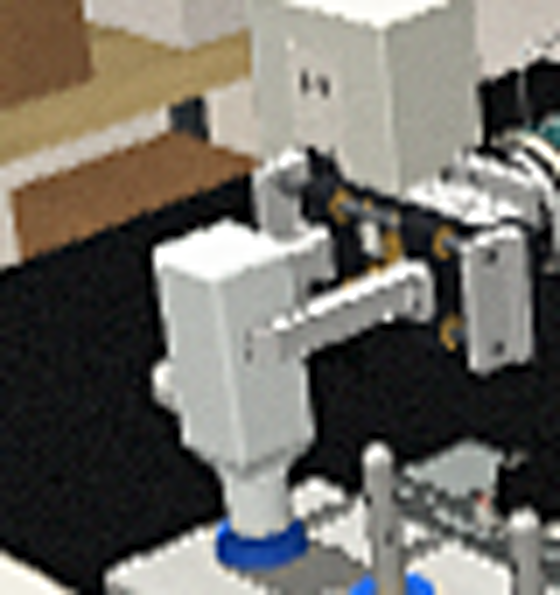

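The neck is over the peg and close to the blue seat at (262,535). I'll press down a little more and watch the force.

>>> jog_arm(
  series=[
    [[0,0,-0.004],[0,0,0],-1],
    [[0,0,-0.008],[0,0,0],-1],
    [[0,0,-0.01],[0,0,0],-1],
    [[0,0,-0.01],[0,0,0],-1],
  ],
)

```text
t: 20.82
ee_pos: [0.5427, -0.4403, 0.1791]
tool_rot: [91.5, 89.5, -1.2]
ft_force: [-2.9, 1.9, 6.5]
grip_width: 0.0504
```

```bash
python3 go2.py .543 -.4385 .175 90 -3
```

```text
shift [ 0.0003  0.0018 -0.0041] turn [ 0.     0.004 -0.003] deg 0.6
tilt 90.5 yaw -2.7 pos [ 0.5427 -0.4403  0.1791] q [-71.  20. 110. 105.  74. -42.] F [-2.9  1.9  6.5] g 0.0504 20.82
```

>>> jog_arm(
  series=[
    [[0,0,0.004],[0,0,0],0.45],
    [[0,0,0.004],[0,0,0],0.45],
    [[0,0,0.004],[0,0,0],0.45],
    [[-0.02,0.001,0.004],[0,0,0],0.45],
    [[-0.05,0.003,0.004],[0,0,0],0.45],
  ],
)

```text
t: 21.23
ee_pos: [0.4931, -0.4364, 0.179]
tool_rot: [-166.8, 89.9, 100.6]
ft_force: [-0.3, -0.0, -0.0]
grip_width: 0.0681
```

```bash
python3 go2.py .44 -.43 .26 80 -2;  python3 - <<'E'
from h import *
s=snap('scene','s13')
cv2.imwrite('pics/a3.png',cv2.resize(s['image'][100:185,145:225],None,fx=7,fy=7,interpolation=cv2.INTER_CUBIC))
E
```

```text
shift [-0.0531  0.0064  0.081 ] turn [0.003 0.087 0.005] deg 10.0
tilt 90.0 yaw -2.6 pos [ 0.4931 -0.4364  0.179 ] q [-76.  17. 113. 101.  78. -42.] F [-0.3 -0.  -0. ] g 0.0681 21.23
```

View pics/a3.png

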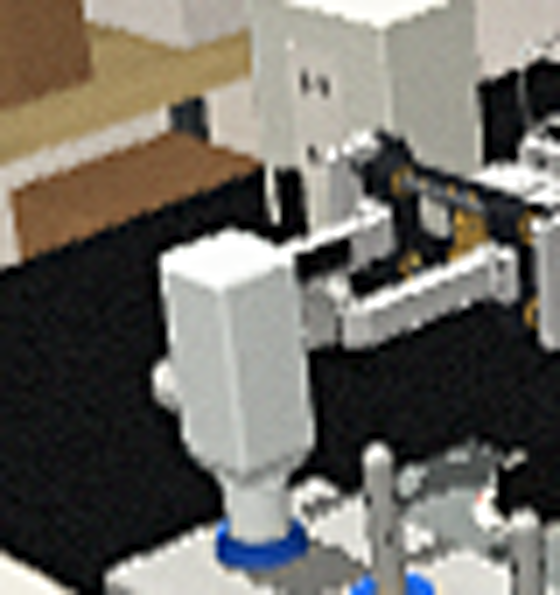

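The first white bottle is seated on peg 3 (neck on the seat at (262,540)). I'll retreat and check the other two bottles.

>>> jog_arm(
  series=[
    [[-0.03,0.005,0.0],[0,0,0],0.45],
    [[-0.05,0.01,0.03],[0,0.05,0],0.45],
    [[-0.05,0.04,0.07],[0,0.1,0],0.45],
    [[-0.045,0.08,0.1],[0,0.18,0],0.45],
    [[-0.04,0.12,0.12],[0,0.25,0],0.45],
  ],
)

```text
t: 21.7
ee_pos: [0.4487, -0.3459, 0.2834]
tool_rot: [-87.7, 66.2, 179.4]
ft_force: [1.1, 0.9, 0.1]
grip_width: 0.0683
```

```bash
python3 go2.py .46 -.13 .32 40 -2;  python3 - <<'E'
from h import *
s=snap('top','t14')
E
```

```text
shift [0.0113 0.2159 0.0366] turn [0.017 0.228 0.004] deg 26.2
tilt 66.2 yaw -2.7 pos [ 0.4487 -0.3459  0.2834] q [-75. -16. 114.  67.  71.  -1.] F [1.1 0.9 0.1] g 0.0683 21.7
```

View pics/t14.png

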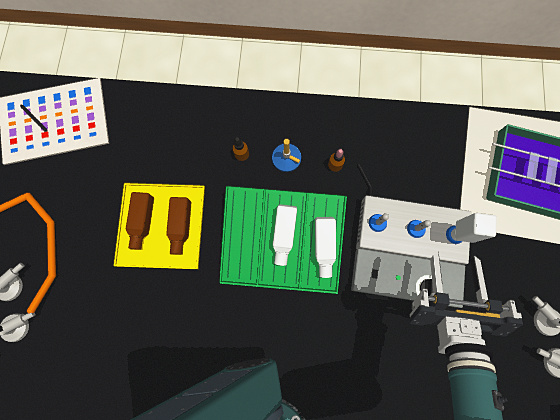

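>>> jog_arm(
  series=[
    [[0.02,0.205,0.03],[0.017,0.26,0.004],0.45],
    [[0.02,0.205,0.03],[0.017,0.26,0.004],0.45],
    [[0.02,0.205,0.03],[0.017,0.26,0.004],0.45],
    [[0.02,0.205,0.03],[0.017,0.26,0.004],0.45],
    [[0.02,0.205,0.03],[0.017,0.26,0.004],0.45],
  ],
)

```text
t: 22.17
ee_pos: [0.4677, -0.1602, 0.3093]
tool_rot: [-89.9, 36.5, 178.2]
ft_force: [1.2, 0.3, -0.6]
grip_width: 0.0681
```

```bash
python3 go2.py .4985 -.0035 .25 17.4 -1.8
```

```text
shift [ 0.0308  0.1567 -0.0593] turn [0.006 0.166 0.   ] deg 19.1
tilt 36.5 yaw -1.9 pos [ 0.4677 -0.1602  0.3093] q [-40. -27. 103.  22.  75.  52.] F [ 1.2  0.3 -0.6] g 0.0681 22.17
```

>>> jog_arm(
  series=[
    [[0.031,0.147,-0.06],[0.006,0.166,0],0.35],
    [[0.031,0.147,-0.06],[0.006,0.166,0],0.35],
    [[0.031,0.147,-0.06],[0.006,0.166,0],0.35],
    [[0.031,0.147,-0.06],[0.006,0.166,0],0.35],
    [[0.031,0.147,-0.06],[0.006,0.166,0],0.35],
  ],
)

```text
t: 22.58
ee_pos: [0.4989, -0.006, 0.2432]
tool_rot: [-90.5, 17.1, 178.8]
ft_force: [-0.3, -1.0, -0.3]
grip_width: 0.0633
```

>>> jog_arm(
  series=[
    [[0,0,0],[0,0,0],0.35],
    [[0,0,0],[0,0,0],0.35],
  ],
)

```text
t: 22.75
ee_pos: [0.499, -0.0137, 0.2474]
tool_rot: [-90.2, 17.5, 178.3]
ft_force: [-0.1, -0.1, 0.3]
grip_width: 0.0636
```

```bash
python3 go2.py .5126 -.0035 .171 17.4 -1.8; python3 -c "
from h import *
snap('wrist','w15')"
```

```text
shift [ 0.0136  0.0102 -0.0764] turn [-0.002  0.001 -0.001] deg 0.3
tilt 17.5 yaw -1.7 pos [ 0.499  -0.0137  0.2474] q [-10. -15.  96.   3.  82.  82.] F [-0.1 -0.1  0.3] g 0.0636 22.75
```

View pics/w15.png

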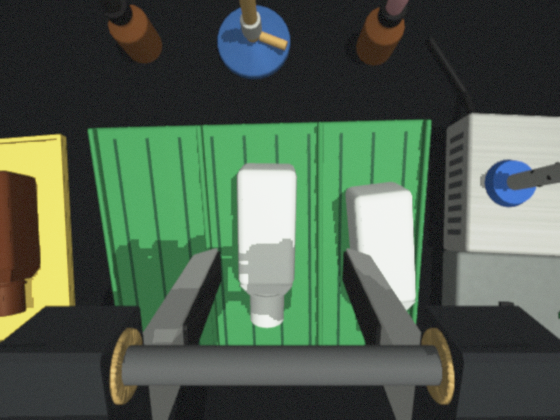

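W2 shows at (266,230), left of the jaw centre by about the 10 mm still to be corrected. I'll go down to the grasp.

>>> jog_arm(
  series=[
    [[0.007,0.01,-0.04],[0,0,0],0.35],
    [[0.014,0.01,-0.077],[0,0,0],0.35],
    [[0.025,0.01,-0.115],[0,0,0],0.35],
    [[0.034,0.01,-0.145],[0,0,0],0.35],
    [[0.037,0.01,-0.152],[0,0,0],0.35],
  ],
)

```text
t: 23.22
ee_pos: [0.5329, -0.0057, 0.0901]
tool_rot: [-90.3, 17.0, 178.0]
ft_force: [-0.8, -0.3, -0.2]
grip_width: 0.0633
```

>>> jog_arm(
  series=[
    [[0,0,0],[0,0,0],0.35],
    [[0,0,0],[0,0,0],0.35],
    [[0,0,0],[0,0,0],0.35],
  ],
)

```text
t: 23.47
ee_pos: [0.538, -0.0049, 0.0995]
tool_rot: [-90.2, 17.9, 178.1]
ft_force: [-0.5, -0.4, 0.1]
grip_width: 0.0636
```

```bash
python3 go2.py .5363 -.0035 .0943 17.4 -1.8
```

```text
shift [-0.0017  0.0014 -0.0052] turn [-0.001  0.004  0.   ] deg 0.5
tilt 17.9 yaw -1.8 pos [ 0.538  -0.0049  0.0995] q [ -8.  -6. 105.   2.  63.  83.] F [-0.5 -0.4  0.1] g 0.0636 23.47
```

>>> jog_arm(
  series=[
    [[-0.001,0.001,-0.004],[0,0,0],-1],
    [[-0.001,0.001,-0.004],[0,0,0],-1],
    [[-0.001,0.001,-0.004],[0,0,0],-1],
    [[-0.001,0.001,-0.004],[0,0,0],-1],
    [[-0.001,0.001,-0.004],[0,0,0],-1],
  ],
)

```text
t: 23.88
ee_pos: [0.5358, -0.0026, 0.0935]
tool_rot: [-90.2, 17.7, 178.2]
ft_force: [-3.0, -0.2, 6.8]
grip_width: 0.0496
```

```bash
python3 go2.py .5363 -.0035 .0943 17.4 -1.8
```

```text
shift [ 0.0005 -0.0009  0.0008] turn [-0.002  0.002 -0.001] deg 0.3
tilt 17.7 yaw -1.7 pos [ 0.5358 -0.0026  0.0935] q [ -8.  -5. 106.   2.  62.  83.] F [-3.  -0.2  6.8] g 0.0496 23.88
```

>>> jog_arm(
  series=[
    [[-0.005,0,0.02],[0,0,0],-1],
    [[-0.015,0,0.06],[0,0,0],-1],
    [[-0.02,-0.005,0.1],[0,0,0],-1],
    [[-0.01,-0.015,0.14],[0,0,0],-1],
    [[0,-0.03,0.18],[0,-0.05,0],-1],
  ],
)

```text
t: 24.3
ee_pos: [0.5368, -0.0313, 0.2718]
tool_rot: [-90.4, 23.4, 178.3]
ft_force: [1.5, -0.5, -0.9]
grip_width: 0.0497
```

```bash
python3 go2.py .535 -.18 .32 55 -1
```

```text
shift [-0.0018 -0.1487  0.0482] turn [-0.009 -0.275  0.004] deg 31.6
tilt 23.4 yaw -1.6 pos [ 0.5368 -0.0313  0.2718] q [-12. -14.  94.   5.  77.  79.] F [ 1.5 -0.5 -0.9] g 0.0497 24.3
```

>>> jog_arm(
  series=[
    [[0.0,-0.15,0.048],[-0.009,-0.3,0],-1],
    [[0.0,-0.15,0.048],[-0.009,-0.3,0],-1],
    [[0.0,-0.15,0.048],[-0.009,-0.3,0],-1],
    [[0.0,-0.15,0.048],[-0.009,-0.3,0],-1],
    [[0.0,-0.15,0.048],[-0.009,-0.3,0],-1],
  ],
)

```text
t: 24.72
ee_pos: [0.5341, -0.1878, 0.3209]
tool_rot: [-89.9, 58.2, 178.1]
ft_force: [0.2, -0.0, -0.2]
grip_width: 0.0501
```

```bash
python3 go2.py .55 -.3395 .32 90 -3
```

```text
shift [ 0.0159 -0.1517 -0.0009] turn [-0.012 -0.277 -0.008] deg 31.8
tilt 58.2 yaw -2.0 pos [ 0.5341 -0.1878  0.3209] q [-46. -27. 112.  45.  56.  33.] F [ 0.2 -0.  -0.2] g 0.0501 24.72
```

>>> jog_arm(
  series=[
    [[0.014,-0.14,0.0],[-0.012,-0.277,-0.008],-1],
    [[0.014,-0.14,0.0],[-0.012,-0.277,-0.008],-1],
    [[0.014,-0.14,0.0],[-0.012,-0.277,-0.008],-1],
    [[0.014,-0.14,0.0],[-0.012,-0.277,-0.008],-1],
    [[0.014,-0.14,0.0],[-0.012,-0.277,-0.008],-1],
  ],
)

```text
t: 25.13
ee_pos: [0.5479, -0.3251, 0.3188]
tool_rot: [-87.7, 86.1, 180.0]
ft_force: [0.5, 0.7, 0.0]
grip_width: 0.05
```

>>> jog_arm(
  series=[
    [[0,0,0],[0,0,0],-1],
    [[0,0,0],[0,0,0],-1],
    [[0,0,0],[0,0,0],-1],
  ],
)

```text
t: 25.38
ee_pos: [0.549, -0.3198, 0.317]
tool_rot: [-91.2, 85.6, 176.9]
ft_force: [0.4, -0.8, -0.5]
grip_width: 0.0498
```

```bash
python3 go2.py .55 -.3395 .305 90 -3
```

```text
shift [ 0.001  -0.0197 -0.012 ] turn [-0.002 -0.038 -0.01 ] deg 4.5
tilt 85.6 yaw -1.9 pos [ 0.549  -0.3198  0.317 ] q [-64.  -9. 117.  95.  62. -19.] F [ 0.4 -0.8 -0.5] g 0.0498 25.38
```

>>> jog_arm(
  series=[
    [[0.001,-0.019,-0.01],[-0.002,-0.038,-0.01],-1],
    [[0.001,-0.019,-0.01],[-0.002,-0.038,-0.01],-1],
    [[0.001,-0.019,-0.01],[-0.002,-0.038,-0.01],-1],
    [[0.001,-0.019,-0.01],[-0.002,-0.038,-0.01],-1],
  ],
)

```text
t: 25.72
ee_pos: [0.5504, -0.338, 0.3094]
tool_rot: [54.2, 89.8, -38.8]
ft_force: [-0.4, -0.4, -0.4]
grip_width: 0.0503
```

```bash
cat > chk.py <<'E'
import sys
from h import *
x,y,tag=float(sys.argv[1]),float(sys.argv[2]),sys.argv[3]
z=read_state()['ee_pos'][2]
out=[]
for n in('scene','top'):
    c=snap(n,n[0]+tag)
    P=[[x,y,.15],[x,y,.07],[x,y,z+.041],[x,y,z-.109]]; pp=proj(c,P); o=np.maximum(pp.mean(0)-[38,45],0).astype(int); k=7
    a=cv2.resize(c['image'][o[1]:o[1]+84,o[0]:o[0]+56],None,fx=k,fy=k,interpolation=cv2.INTER_CUBIC) if n=='scene' else cv2.resize(c['image'][o[1]:o[1]+84,o[0]:o[0]+56],None,fx=k,fy=k,interpolation=cv2.INTER_CUBIC)
    for i,p in enumerate(pp):
        q=((p-o+.5)*k-.5).astype(int); cv2.drawMarker(a,(int(q[0]),int(q[1])),((0,0,255),(255,0,255))[i>1],0,10,1)
    out.append(a)
cv2.imwrite(f'pics/c{tag}.png',np.hstack(out))
E
python3 go2.py .55 -.3395 .305 90 -3; python3 chk.py .5551 -.3395 16
```

```text
shift [-0.0004 -0.0015 -0.0044] turn [ 0.001  0.001 -0.001] deg 0.2
tilt 90.2 yaw -2.9 pos [ 0.5504 -0.338   0.3094] q [-64.  -4. 118. 102.  64. -27.] F [-0.4 -0.4 -0.4] g 0.0503 25.72
```

View pics/c16.png

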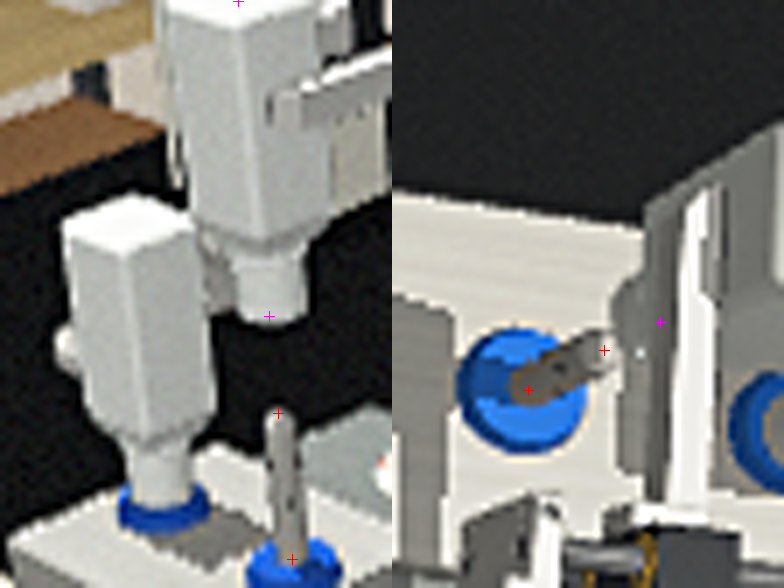

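The mouth is at about (270,315), right on the mark, so I'll lower it.

>>> jog_arm(
  series=[
    [[0,-0.001,-0.02],[0,0,0],-1],
    [[0,-0.001,-0.04],[0,0,0],-1],
    [[0,-0.001,-0.06],[0,0,0],-1],
    [[0,-0.001,-0.075],[0,0,0],-1],
    [[0,-0.001,-0.08],[0,0,0],-1],
  ],
)

```text
t: 26.23
ee_pos: [0.5498, -0.3395, 0.226]
tool_rot: [171.6, 89.9, 78.6]
ft_force: [-0.0, -0.7, -1.3]
grip_width: 0.0498
```

>>> jog_arm(
  series=[
    [[0,0,-0.012],[0,0,0],-1],
    [[0,0,-0.024],[0,0,0],-1],
    [[0,0,-0.036],[0,0,0],-1],
    [[0,0,-0.044],[0,0,0],-1],
    [[0,0,-0.046],[0,0,0],-1],
  ],
)

```text
t: 26.65
ee_pos: [0.5499, -0.3404, 0.1812]
tool_rot: [112.4, 89.9, 19.3]
ft_force: [0.3, -0.3, -1.1]
grip_width: 0.0501
```

>>> jog_arm(
  series=[
    [[0,0,-0.003],[0,0,0],-1],
    [[0,0,-0.006],[0,0,0],-1],
    [[0,0,-0.007],[0,0,0],-1],
    [[0,0,-0.007],[0,0,0],-1],
  ],
)

```text
t: 26.98
ee_pos: [0.55, -0.3409, 0.1763]
tool_rot: [82.0, 89.7, -11.1]
ft_force: [-1.7, 1.0, 3.5]
grip_width: 0.05
```

>>> jog_arm(
  series=[
    [[0,0,0.001],[0,0,0],0.4],
    [[0,0,0.001],[0,0,0],0.4],
    [[0,0,0.001],[0,0,0],0.4],
    [[-0.02,0.001,0.002],[0,0,0],0.4],
    [[-0.055,0.003,0.002],[0,0,0],0.4],
  ],
)

```text
t: 27.4
ee_pos: [0.4956, -0.3368, 0.1767]
tool_rot: [71.1, 89.9, -21.8]
ft_force: [-0.5, -0.5, 0.2]
grip_width: 0.0659
```

>>> jog_arm(
  series=[
    [[-0.04,0.002,0.0],[0,0,0],0.4],
    [[-0.05,0.01,0.03],[0,0.05,0],0.4],
    [[-0.05,0.03,0.07],[0,0.1,0],0.4],
    [[-0.045,0.06,0.1],[0,0.18,0],0.4],
    [[-0.04,0.1,0.12],[0,0.25,0],0.4],
  ],
)

```text
t: 27.82
ee_pos: [0.4514, -0.2752, 0.2673]
tool_rot: [-88.1, 70.4, 179.4]
ft_force: [1.1, 0.1, -0.7]
grip_width: 0.0657
```

```bash
python3 go2.py .475 -.107 .26 17.4 5.7;  python3 - <<'E'
from h import *
s=snap('top','t17');a=snap('scene','s17')['image']; cv2.imwrite('pics/c17.png',np.hstack([cv2.resize(a[100:220,140:260],(400,400)),cv2.resize(s['image'][180:310,350:490],(400,400))]))
E
```

```text
shift [ 0.0236  0.1682 -0.0073] turn [-0.008  0.463  0.063] deg 53.5
tilt 70.4 yaw -2.4 pos [ 0.4514 -0.2752  0.2673] q [-73. -25. 124.  73.  69.  -3.] F [ 1.1  0.1 -0.7] g 0.0657 27.82
```

View pics/c17.png

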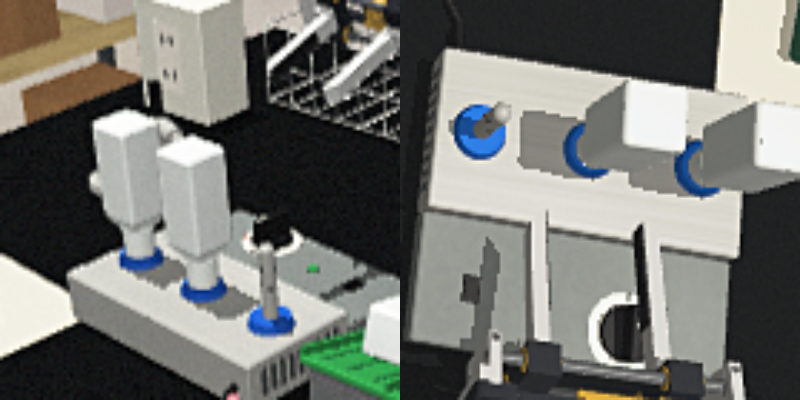

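View pics/t17.png

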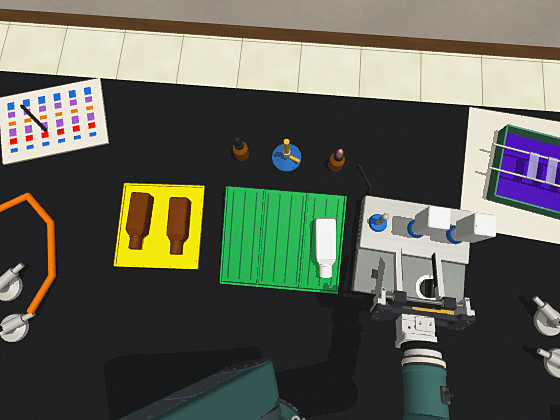

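>>> jog_arm(
  series=[
    [[0.02,0.175,0.04],[-0.008,0.463,0.063],0.28],
    [[0.02,0.175,0.04],[-0.008,0.463,0.063],0.28],
    [[0.02,0.175,0.04],[-0.008,0.463,0.063],0.28],
    [[0.02,0.175,0.04],[-0.008,0.463,0.063],0.28],
    [[0.02,0.175,0.04],[-0.008,0.463,0.063],0.28],
  ],
)

```text
t: 28.33
ee_pos: [0.4708, -0.1076, 0.302]
tool_rot: [-89.4, 41.3, -176.7]
ft_force: [0.8, -0.1, -1.0]
grip_width: 0.06
```

```bash
python3 go2.py .475 -.107 .24 17.4 5.7
```

```text
shift [ 0.0042  0.0006 -0.062 ] turn [-0.012  0.208  0.023] deg 24.0
tilt 41.3 yaw 2.9 pos [ 0.4708 -0.1076  0.302 ] q [-37. -32. 108.  26.  71.  49.] F [ 0.8 -0.1 -1. ] g 0.06 28.33
```

>>> jog_arm(
  series=[
    [[0.004,0.005,-0.05],[-0.012,0.208,0.023],0.28],
    [[0.004,0.005,-0.05],[-0.012,0.208,0.023],0.28],
    [[0.004,0.005,-0.05],[-0.012,0.208,0.023],0.28],
    [[0.004,0.005,-0.05],[-0.012,0.208,0.023],0.28],
    [[0.004,0.005,-0.05],[-0.012,0.208,0.023],0.28],
  ],
)

```text
t: 28.75
ee_pos: [0.4776, -0.1024, 0.2508]
tool_rot: [-90.2, 17.4, -174.1]
ft_force: [0.6, 0.3, -0.1]
grip_width: 0.0603
```

>>> jog_arm(
  series=[
    [[0,0,0],[0,0,0],0.28],
    [[0,0,0],[0,0,0],0.28],
  ],
)

```text
t: 28.92
ee_pos: [0.4752, -0.1032, 0.2509]
tool_rot: [-90.2, 17.6, -174.3]
ft_force: [-0.8, 0.7, 0.1]
grip_width: 0.06
```

```bash
python3 go2.py .475 -.107 .24 17.4 5.7; python3 -c "
from h import *
snap('wrist','w18')"
```

```text
shift [-0.0002 -0.0038 -0.0109] turn [-0.002  0.001 -0.001] deg 0.3
tilt 17.6 yaw 5.8 pos [ 0.4752 -0.1032  0.2509] q [-25. -16.  96.   9.  85.  59.] F [-0.8  0.7  0.1] g 0.06 28.92
```

View pics/w18.png

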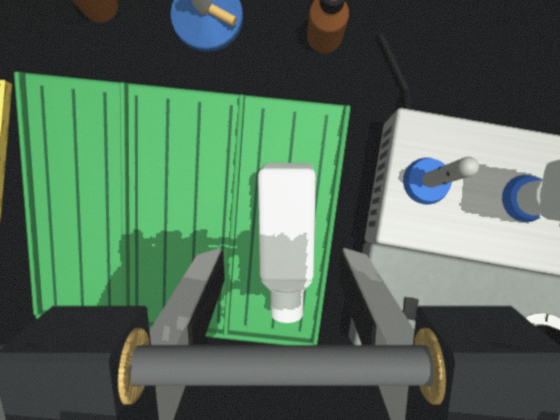

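W3 is aligned at (287,230), nearly on the jaw centre. Go down.

>>> jog_arm(
  series=[
    [[0.004,-0.003,-0.04],[0,0,0],0.28],
    [[0.014,-0.003,-0.08],[0,0,0],0.28],
    [[0.025,-0.003,-0.117],[0,0,0],0.28],
    [[0.036,-0.003,-0.152],[0,0,0],0.28],
    [[0.04,-0.003,-0.16],[0,0,0],0.28],
  ],
)

```text
t: 29.38
ee_pos: [0.5114, -0.1051, 0.085]
tool_rot: [-90.4, 17.1, -174.4]
ft_force: [-0.9, 0.5, -0.6]
grip_width: 0.0601
```

>>> jog_arm(
  series=[
    [[0,0,0],[0,0,0],0.28],
    [[0,0,0],[0,0,0],0.28],
    [[0,0,0],[0,0,0],0.28],
  ],
)

```text
t: 29.63
ee_pos: [0.5172, -0.1073, 0.0955]
tool_rot: [-89.9, 17.9, -174.2]
ft_force: [-0.0, -0.1, -0.1]
grip_width: 0.0603
```

```bash
python3 go2.py .5152 -.1055 .0879 17.4 5.7
```

```text
shift [-0.002   0.0018 -0.0076] turn [ 0.     0.005 -0.   ] deg 0.5
tilt 17.9 yaw 5.7 pos [ 0.5172 -0.1073  0.0955] q [-23.  -6. 106.   9.  64.  58.] F [-0.  -0.1 -0.1] g 0.0603 29.63
```

>>> jog_arm(
  series=[
    [[-0.002,0.001,-0.006],[0,0,0],-1],
    [[-0.002,0.001,-0.006],[0,0,0],-1],
    [[-0.002,0.001,-0.006],[0,0,0],-1],
    [[-0.002,0.001,-0.006],[0,0,0],-1],
    [[-0.002,0.001,-0.006],[0,0,0],-1],
  ],
)

```text
t: 30.05
ee_pos: [0.5143, -0.1056, 0.0878]
tool_rot: [-90.0, 17.7, -174.2]
ft_force: [-5.6, 0.9, 6.5]
grip_width: 0.0505
```

>>> jog_arm(
  series=[
    [[-0.005,0,0.02],[0,0,0],-1],
    [[-0.015,0,0.06],[0,0,0],-1],
    [[-0.015,-0.005,0.1],[0,0,0],-1],
    [[0,-0.01,0.14],[0,-0.03,0],-1],
    [[0.015,-0.015,0.175],[0,-0.07,0],-1],
  ],
)

```text
t: 30.47
ee_pos: [0.5301, -0.1205, 0.2648]
tool_rot: [-89.1, 25.9, -173.8]
ft_force: [0.2, -0.3, -0.4]
grip_width: 0.0504
```

```bash
python3 go2.py .545 -.18 .32 55 0
```

```text
shift [ 0.0149 -0.0595  0.0552] turn [ 0.02  -0.253 -0.047] deg 29.6
tilt 26.0 yaw 5.8 pos [ 0.5301 -0.1205  0.2648] q [-27. -14.  95.  13.  76.  57.] F [ 0.2 -0.3 -0.4] g 0.0504 30.47
```

>>> jog_arm(
  series=[
    [[0.015,-0.05,0.055],[0.02,-0.3,-0.05],-1],
    [[0.015,-0.05,0.055],[0.02,-0.3,-0.05],-1],
    [[0.015,-0.05,0.055],[0.02,-0.3,-0.05],-1],
    [[0.015,-0.05,0.055],[0.02,-0.3,-0.05],-1],
    [[0.015,-0.05,0.055],[0.02,-0.3,-0.05],-1],
  ],
)

```text
t: 30.88
ee_pos: [0.5433, -0.1713, 0.3171]
tool_rot: [-89.8, 60.4, 179.6]
ft_force: [1.5, 0.8, -1.0]
grip_width: 0.0504
```

```bash
python3 go2.py .557 -.2305 .32 90 -2
```

```text
shift [ 0.0137 -0.0592  0.0029] turn [-0.005 -0.258 -0.012] deg 29.6
tilt 60.4 yaw -0.6 pos [ 0.5433 -0.1713  0.3171] q [-44. -27. 114.  48.  53.  31.] F [ 1.5  0.8 -1. ] g 0.0504 30.88
```

>>> jog_arm(
  series=[
    [[0.013,-0.058,0.003],[-0.005,-0.26,-0.012],-1],
    [[0.013,-0.058,0.003],[-0.005,-0.26,-0.012],-1],
    [[0.013,-0.058,0.003],[-0.005,-0.26,-0.012],-1],
    [[0.013,-0.058,0.003],[-0.005,-0.26,-0.012],-1],
    [[0.013,-0.058,0.003],[-0.005,-0.26,-0.012],-1],
  ],
)

```text
t: 31.3
ee_pos: [0.5568, -0.2287, 0.3192]
tool_rot: [-88.6, 88.0, 179.8]
ft_force: [0.7, 0.7, -0.5]
grip_width: 0.0507
```

>>> jog_arm(
  series=[
    [[0,0,0],[0,0,0],-1],
    [[0,0,0],[0,0,0],-1],
    [[0,0,0],[0,0,0],-1],
  ],
)

```text
t: 31.55
ee_pos: [0.5581, -0.227, 0.32]
tool_rot: [-89.5, 87.6, 179.2]
ft_force: [-0.1, 0.2, -0.9]
grip_width: 0.0501
```

```bash
python3 go2.py .5575 -.2405 .307 90 -2
```

```text
shift [-0.0006 -0.0135 -0.013 ] turn [-0.    -0.021 -0.006] deg 2.5
tilt 87.6 yaw -1.3 pos [ 0.5581 -0.227   0.32  ] q [-55. -18. 125. 100.  55. -20.] F [-0.1  0.2 -0.9] g 0.0501 31.55
```

>>> jog_arm(
  series=[
    [[-0.001,-0.013,-0.012],[0,-0.021,-0.006],-1],
    [[-0.001,-0.013,-0.012],[0,-0.021,-0.006],-1],
    [[-0.001,-0.013,-0.012],[0,-0.021,-0.006],-1],
    [[-0.001,-0.013,-0.012],[0,-0.021,-0.006],-1],
  ],
)

```text
t: 31.88
ee_pos: [0.5571, -0.2397, 0.3088]
tool_rot: [97.5, 89.9, 5.6]
ft_force: [-0.7, 0.5, -1.0]
grip_width: 0.0507
```

```bash
python3 go2.py .5575 -.2405 .307 90 -2; python3 chk.py .5625 -.2405 19
```

```text
shift [ 0.0004 -0.0008 -0.0018] turn [-0.     0.001 -0.001] deg 0.2
tilt 90.1 yaw -1.9 pos [ 0.5571 -0.2397  0.3088] q [-56. -14. 126. 105.  57. -26.] F [-0.7  0.5 -1. ] g 0.0507 31.88
```

View pics/c19.png

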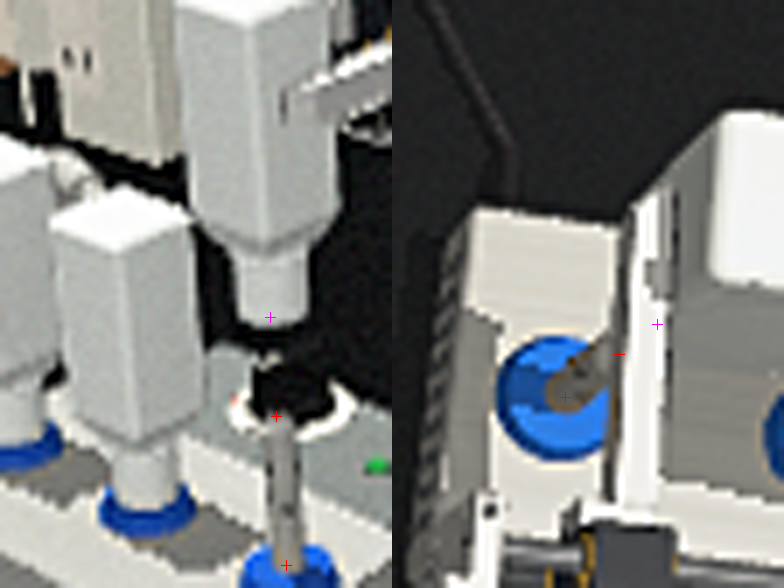

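Mouth at about (271,316) with the peg below it, so it is aligned within about 2 mm. I'll lower it.

>>> jog_arm(
  series=[
    [[0,0,-0.02],[0,0,0],-1],
    [[0,0,-0.04],[0,0,0],-1],
    [[0,0,-0.06],[0,0,0],-1],
    [[0,0,-0.075],[0,0,0],-1],
    [[0,0,-0.08],[0,0,0],-1],
  ],
)

```text
t: 32.4
ee_pos: [0.5566, -0.2393, 0.225]
tool_rot: [-167.9, 89.8, 100.2]
ft_force: [0.5, 0.7, -0.6]
grip_width: 0.0505
```

>>> jog_arm(
  series=[
    [[0,0,-0.012],[0,0,0],-1],
    [[0,0,-0.024],[0,0,0],-1],
    [[0,0,-0.036],[0,0,0],-1],
    [[0,0,-0.043],[0,0,0],-1],
    [[0,0,-0.045],[0,0,0],-1],
  ],
)

```text
t: 32.82
ee_pos: [0.5569, -0.2399, 0.1817]
tool_rot: [151.4, 89.8, 59.4]
ft_force: [-0.6, -0.2, -0.9]
grip_width: 0.0505
```

>>> jog_arm(
  series=[
    [[0,0,-0.003],[0,0,0],-1],
    [[0,0,-0.006],[0,0,0],-1],
    [[0,0,-0.008],[0,0,0],-1],
    [[0,0,-0.008],[0,0,0],-1],
  ],
)

```text
t: 33.15
ee_pos: [0.5571, -0.2402, 0.1768]
tool_rot: [95.4, 89.6, 3.4]
ft_force: [-1.5, 1.3, 5.0]
grip_width: 0.0509
```

Seated, with 5 N of contact. Release and retreat.

>>> jog_arm(
  series=[
    [[0,0,0.002],[0,0,0],0.4],
    [[0,0,0.002],[0,0,0],0.4],
    [[0,0,0.002],[0,0,0],0.4],
    [[-0.02,0.001,0.002],[0,0,0],0.4],
    [[-0.055,0.002,0.002],[0,0,0],0.4],
  ],
)

```text
t: 33.57
ee_pos: [0.5025, -0.2374, 0.1766]
tool_rot: [106.5, 89.9, 14.7]
ft_force: [-1.4, -0.9, 0.4]
grip_width: 0.0661
```

>>> jog_arm(
  series=[
    [[-0.04,0.002,0.0],[0,0,0],0.4],
    [[-0.05,0.0,0.03],[0,0.05,0],0.4],
    [[-0.05,0.0,0.07],[0,0.12,0],0.4],
    [[-0.05,0.0,0.1],[0,0.18,0],0.4],
    [[-0.05,0.0,0.12],[0,0.25,0],0.4],
  ],
)

```text
t: 33.98
ee_pos: [0.4533, -0.2365, 0.2674]
tool_rot: [-90.1, 73.1, 179.1]
ft_force: [1.4, 0.7, -0.2]
grip_width: 0.0655
```

```bash
python3 go2.py .41 -.3 .3 30 -4;  python3 - <<'E'
from h import *
s=snap('top','t20');a=snap('scene','s20')['image']; cv2.imwrite('pics/c20.png',np.hstack([cv2.resize(a[100:220,140:260],(400,400)),cv2.resize(s['image'][180:310,350:490],(400,400))]))
E
```

```text
shift [-0.0433 -0.0635  0.0326] turn [ 0.015  0.376 -0.026] deg 43.2
tilt 73.1 yaw -0.8 pos [ 0.4533 -0.2365  0.2674] q [-72. -28. 128.  75.  69.  -4.] F [ 1.4  0.7 -0.2] g 0.0655 33.98
```

View pics/c20.png

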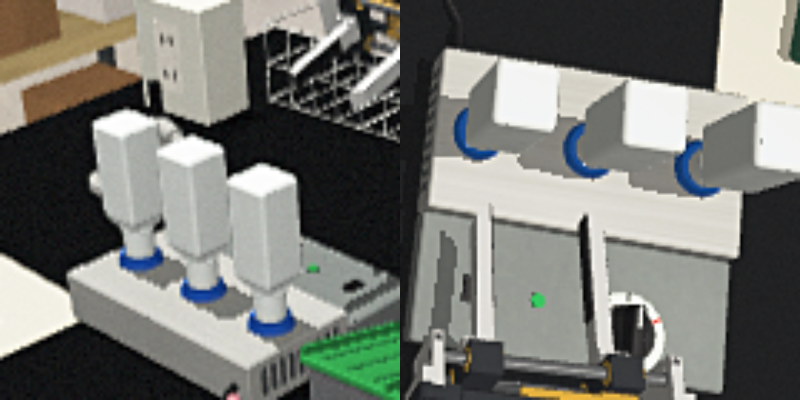

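View pics/t20.png

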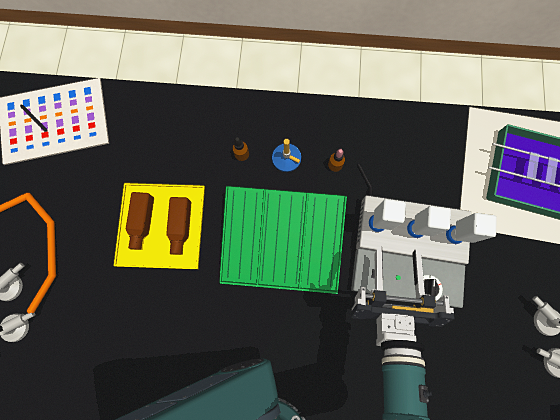

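```bash
python3 - <<'E'
from h import *
c=load('t20'); im=c['image'];hsv=cv2.cvtColor(im,cv2.COLOR_BGR2HSV)
m=cv2.inRange(hsv,(0,0,225),(179,40,255)); m[:195]=0; m[245:]=0; m[:,375:]&=255; m[:,:375]=0; m[:,500:]=0
cs,_=cv2.findContours(m,0,cv2.CHAIN_APPROX_NONE)
for k in cs:
    if cv2.contourArea(k)>150: r=cv2.minAreaRect(k); print('white top',np.round(r[0],1),np.round(r[1],1),onz(c,r[0],.22).round(4))
m=cv2.inRange(hsv,(3,100,25),(18,255,255)); m[:,:115]=0;m[:,210:]=0;m[:185]=0;m[275:]=0
cs,_=cv2.findContours(m,0,cv2.CHAIN_APPROX_NONE)
for k in cs:
    if cv2.contourArea(k)>150: r=cv2.minAreaRect(k);b=cv2.boundingRect(k); print('brown',np.round(r[0],1),np.round(r[1],1),r[2],onz(c,r[0],.03).round(4),b,[onz(c,p,.03).round(3).tolist() for p in [(b[0]+b[2]/2,b[1]),(b[0]+b[2]/2,b[1]+b[3])]])
cv2.imwrite('pics/tr.png',cv2.resize(im[175:280,105:215],None,fx=5,fy=5,interpolation=cv2.INTER_CUBIC))
s=load('s20')['image'];cv2.imwrite('pics/tr2.png',cv2.resize(s[225:325,325:450],None,fx=5,fy=5,interpolation=cv2.INTER_CUBIC))
E
```

```text
white top [440.4 217.3] [24.3 21.1] [ 0.5544 -0.3421  0.22  ]
white top [394.9 210.3] [23.5 21.1] [ 0.5619 -0.2427  0.22  ]
white top [480.  215.5] [41. 38.] [ 0.5655 -0.4285  0.22  ]
brown [177.8 225.3] [22.  57.6] 4.39870548248291 [0.5189 0.2844 0.03  ] (167, 197, 24, 58) [[0.597, 0.292, 0.03], [0.441, 0.27, 0.03]]
brown [138.2 220.6] [23.4 57. ] 8.972626686096191 [0.5229 0.392  0.03  ] (126, 192, 28, 58) [[0.602, 0.4, 0.03], [0.445, 0.375, 0.03]]
```

View pics/tr2.png

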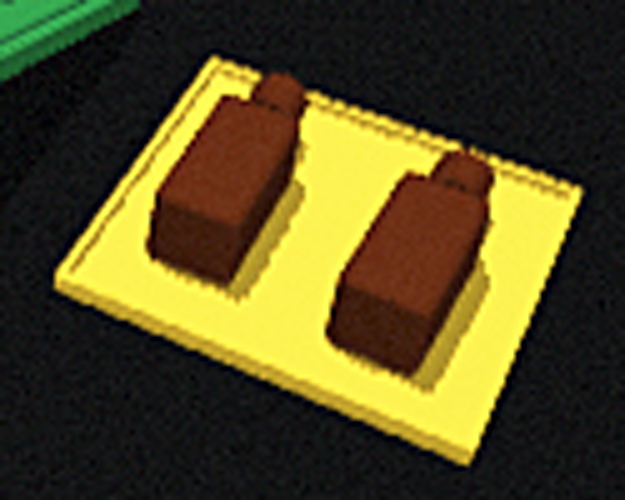

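View pics/tr.png

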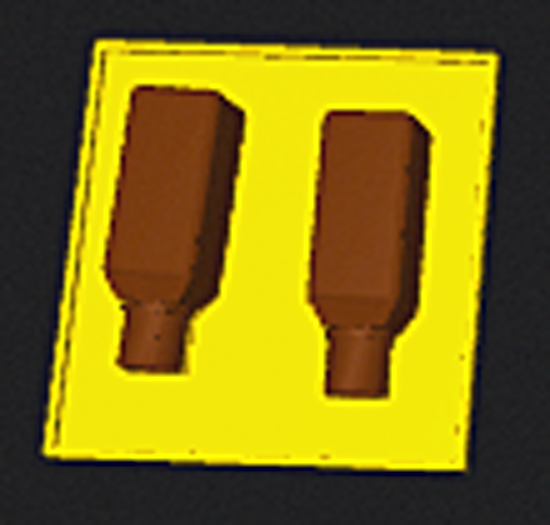

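All three white bottles sit on their seats and both brown bottles lie flat in the tray. Next is the knob: move above it and measure it with the wrist camera.

```bash
python3 - <<'E'
from go2 import *
q=read_state()['joint_positions']
q=chain([(.4533,-.2365,.2674,73,-1),(.42,-.32,.30,40,-3),(.408,-.380,.25,0,-4),(.408,-.38,.073,0,-4),(.408,-.38,.073,0,-66)],q)
E
python3 go2.py .42 -.31 .31 40 -3
```

```text
[0.42, -0.32, 0.3, 40.0, -3.0] [-64.8, -18.3, 99.6, 35.2, 79.4, 27.6] cost 0.0 maxstep 5.828871170091247
[0.408, -0.38, 0.25, 0.0, -4.0] [-48.7, 5.6, 74.8, 0.0, 99.5, 45.3] cost 0.0 maxstep 5.200000000000003
[0.408, -0.38, 0.073, 0.0, -4.0] [-48.7, 11.2, 89.0, -0.0, 79.8, 45.3] cost 0.0 maxstep 2.5
[0.408, -0.38, 0.073, 0.0, -66.0] [-48.7, 11.2, 89.0, 0.0, 79.8, 107.3] cost 0.0 maxstep 7.799999999999997
shift [-0.0355 -0.0717  0.0315] turn [ 0.018  0.294 -0.023] deg 33.9
tilt 73.8 yaw -0.6 pos [ 0.4555 -0.2383  0.2785] q [-72. -29. 127.  76.  70.  -4.] F [ 0.7 -0.7  1.2] g 0.0658 34.08
```

>>> jog_arm(
  series=[
    [[-0.04,-0.07,0.04],[0.015,0.3,-0.02],0],
    [[-0.04,-0.07,0.04],[0.015,0.3,-0.02],0],
    [[-0.04,-0.07,0.04],[0.015,0.3,-0.02],0],
    [[-0.04,-0.07,0.04],[0.015,0.3,-0.02],0],
    [[-0.04,-0.07,0.04],[0.015,0.3,-0.02],0],
  ],
)

```text
t: 34.5
ee_pos: [0.4142, -0.3075, 0.3092]
tool_rot: [-90.6, 38.8, 176.4]
ft_force: [0.1, -0.1, 0.3]
grip_width: 0.047
```

```bash
python3 go2.py .405 -.38 .25 0 -4
```

```text
shift [-0.0092 -0.0725 -0.0592] turn [ 0.017  0.338 -0.005] deg 38.8
tilt 38.8 yaw -3.2 pos [ 0.4142 -0.3075  0.3092] q [-64. -20.  99.  34.  82.  30.] F [ 0.1 -0.1  0.3] g 0.047 34.5
```

>>> jog_arm(
  series=[
    [[-0.009,-0.072,-0.06],[0.017,0.338,-0.005],0],
    [[-0.009,-0.072,-0.06],[0.017,0.338,-0.005],0],
    [[-0.009,-0.072,-0.06],[0.017,0.338,-0.005],0],
    [[-0.009,-0.072,-0.06],[0.017,0.338,-0.005],0],
    [[-0.009,-0.072,-0.06],[0.017,0.338,-0.005],0],
  ],
)

```text
t: 34.92
ee_pos: [0.4053, -0.3783, 0.2464]
tool_rot: [-90.3, 2.7, 176.1]
ft_force: [-1.0, -0.0, 1.1]
grip_width: 0.0472
```

>>> jog_arm(
  series=[
    [[0,0,0],[0,0.025,0],0],
    [[0,0,0],[0,0.025,0],0],
    [[0,0,0],[0,0.025,0],0],
  ],
)

```text
t: 35.17
ee_pos: [0.4063, -0.3774, 0.2462]
tool_rot: [-90.2, 0.3, 176.3]
ft_force: [-0.6, -0.1, 0.8]
grip_width: 0.0472
```

```bash
python3 go2.py .405 -.38 .25 0 -4; python3 -c "
from h import *
snap('wrist','w21')"
```

```text
shift [-0.0013 -0.0026  0.0038] turn [-0.002  0.002 -0.002] deg 0.4
tilt 0.3 yaw -3.7 pos [ 0.4063 -0.3774  0.2462] q [-49.   5.  75.   0.  99.  45.] F [-0.6 -0.1  0.8] g 0.0472 35.17
```

View pics/w21.png

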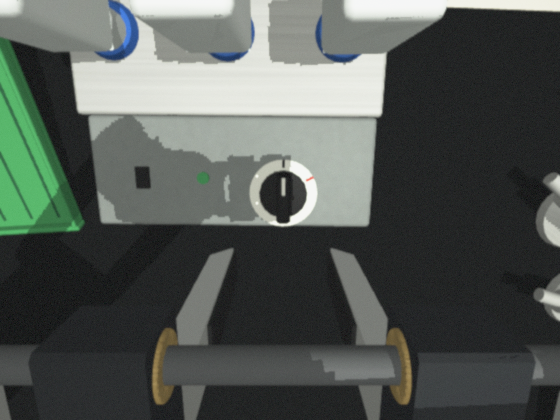

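```bash
python3 - <<'E'
from h import *
c=load('w21'); im=c['image']
print(onz(c,(283.5,193),.042),onz(c,(283,197),.052),onz(c,(283,197),.077), 'jawline u at knob ht', proj(c,[[.4063,-.3774,.07]]))
a=cv2.resize(im[145:235,240:330],None,fx=6,fy=6,interpolation=cv2.INTER_CUBIC); a=np.clip(a.astype(float)*1.5,0,255).astype(np.uint8)
for P,col in (([.408,-.3805,.077],(0,0,255)),([.408,-.3805,.052],(0,255,0)),([.408,-.3805,.042],(255,0,255))):
    q=((proj(c,[P])[0]-[240,145]+.5)*6).astype(int); cv2.drawMarker(a,(int(q[0]),int(q[1])),col,0,14,1)
cv2.imwrite('pics/kn.png',a)
E
```

```text
[ 0.40648984 -0.37960077  0.042     ] [ 0.40454831 -0.37895985  0.052     ] [ 0.40992885 -0.37928963  0.077     ] jawline u at knob ht [[281.23618518 199.32965849]]
```

View pics/kn.png

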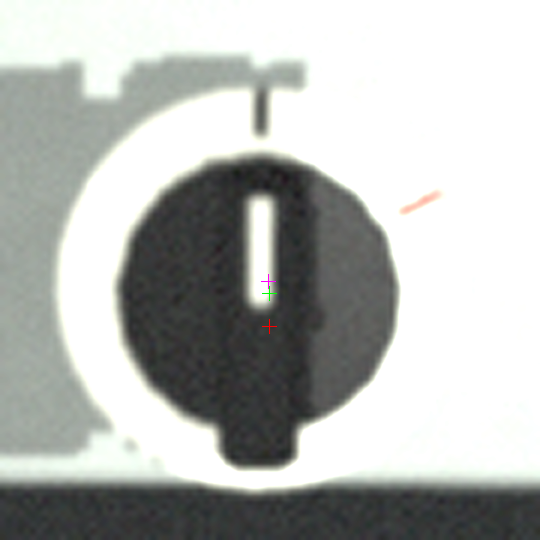

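The knob bar centre is at about (259,327) in the crop, which gives (0.408, -0.379). I'll go down over it, slowly at the end.

>>> jog_arm(
  series=[
    [[0.002,-0.0015,-0.04],[0,0,0],0],
    [[0.002,-0.0015,-0.08],[0,0,0],0],
    [[0.002,-0.0015,-0.11],[0,0,0],0],
    [[0.002,-0.0015,-0.13],[0,0,0],0],
    [[0.002,-0.0015,-0.14],[0,0,0],0],
  ],
)

```text
t: 35.63
ee_pos: [0.4048, -0.3778, 0.1042]
tool_rot: [-90.3, 0.1, 176.0]
ft_force: [-0.7, -0.9, -0.6]
grip_width: 0.047
```

>>> jog_arm(
  series=[
    [[0,0,-0.005],[0,0,0],0],
    [[0,0,-0.01],[0,0,0],0],
    [[0,0,-0.015],[0,0,0],0],
    [[0,0,-0.02],[0,0,0],0],
    [[0,0,-0.022],[0,0,0],0],
  ],
)

```text
t: 36.05
ee_pos: [0.408, -0.38, 0.0867]
tool_rot: [-90.0, 0.4, 176.1]
ft_force: [-0.7, -0.6, 0.3]
grip_width: 0.0468
```

>>> jog_arm(
  series=[
    [[0,0,0],[0,0,0],0],
    [[0,0,0],[0,0,0],0],
    [[0,0,0],[0,0,0],0],
  ],
)

```text
t: 36.3
ee_pos: [0.4081, -0.3798, 0.0868]
tool_rot: [-90.0, 0.4, 176.1]
ft_force: [0.4, 1.0, 0.0]
grip_width: 0.047
```

```bash
python3 go2.py .408 -.379 .074 0 -3.9; python3 -c "
from h import *
snap('wrist','w22')"
```

```text
shift [-0.0001  0.0008 -0.0128] turn [ 0.     0.003 -0.   ] deg 0.4
tilt 0.4 yaw -3.9 pos [ 0.4081 -0.3798  0.0868] q [-49.   9.  89.   0.  81.  45.] F [0.4 1.  0. ] g 0.047 36.3
```

View pics/w22.png

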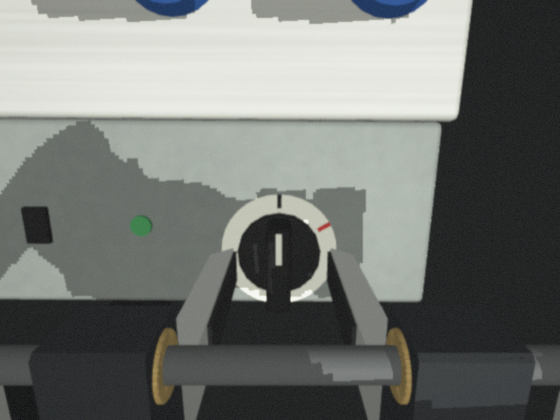

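The jaws straddle the bar evenly (bar at x = 278, jaw centre about 281). I'll lower the last part and grip.

>>> jog_arm(
  series=[
    [[0,0.0005,-0.004],[0,0,0],0],
    [[0,0.0005,-0.008],[0,0,0],0],
    [[0,0.0005,-0.0125],[0,0,0],0],
    [[0,0.0005,-0.0125],[0,0,0],0],
    [[0,0.0005,-0.0125],[0,0,0],-1],
  ],
  newtons=45,
)

```text
t: 36.77
ee_pos: [0.4074, -0.3787, 0.0729]
tool_rot: [-90.1, 0.3, 176.1]
ft_force: [-0.9, 0.9, 0.2]
grip_width: 0.0431
```

>>> jog_arm(
  series=[
    [[0,0,0],[0,0,0],-1],
    [[0,0,0],[0,0,0],-1],
    [[0,0,0],[0,0,0],-1],
    [[0,0,0],[0,0,0],-1],
    [[0,0,0],[0,0,0],-1],
  ],
)

```text
t: 37.18
ee_pos: [0.4079, -0.3782, 0.0739]
tool_rot: [-90.1, 0.3, 176.1]
ft_force: [0.8, 1.8, 2.0]
grip_width: 0.0124
```

```bash
python3 go2.py .408 -.379 .074 0 -3.9
```

```text
shift [ 0.0001 -0.0008  0.0001] turn [-0.001  0.003 -0.   ] deg 0.4
tilt 0.4 yaw -3.9 pos [ 0.4079 -0.3782  0.0739] q [-49.  10.  90.   0.  80.  45.] F [0.8 1.8 2. ] g 0.0124 37.18
```

Gripped, at 12.4 mm. Turn clockwise (negative z) in two stages to about 62°.

>>> jog_arm(
  series=[
    [[0,0,0],[0,0,-0.06],-1],
    [[0,0,0],[0,0,-0.12],-1],
    [[0,0,0],[0,0,-0.18],-1],
    [[0,0,0],[0,0,-0.24],-1],
    [[0,0,0],[0,0,-0.29],-1],
  ],
)

```text
t: 37.6
ee_pos: [0.4077, -0.3788, 0.0739]
tool_rot: [-90.0, 0.3, 142.6]
ft_force: [-0.5, 1.2, 0.7]
grip_width: 0.0126
```

>>> jog_arm(
  series=[
    [[0,0,0],[0,0,-0.06],-1],
    [[0,0,0],[0,0,-0.12],-1],
    [[0,0,0],[0,0,-0.18],-1],
    [[0,0,0],[0,0,-0.22],-1],
    [[0,0,0],[0,0,-0.245],-1],
  ],
)

```text
t: 38.02
ee_pos: [0.4073, -0.3791, 0.0739]
tool_rot: [-90.0, 0.3, 114.7]
ft_force: [-1.9, 0.2, 1.4]
grip_width: 0.0129
```

>>> jog_arm(
  series=[
    [[0,0,0],[0,0,0],-1],
    [[0,0,0],[0,0,0],-1],
    [[0,0,0],[0,0,0],-1],
  ],
)

```text
t: 38.27
ee_pos: [0.4073, -0.3791, 0.0739]
tool_rot: [-90.0, 0.3, 114.9]
ft_force: [-2.5, 1.0, 2.4]
grip_width: 0.0124
```

```bash
python3 go2.py .408 -.379 .074 0 -3.9; python3 -c "
from h import *
print(read_state()['ft_torque'])
snap('wrist','w23');snap('top','t23')"
```

```text
shift [0.0007 0.0001 0.0001] turn [0.002 0.002 0.534] deg 61.2
tilt 0.3 yaw -65.1 pos [ 0.4073 -0.3791  0.0739] q [-49.  10.  90.  -0.  80. 106.] F [-2.5  1.   2.4] g 0.0124 38.27
[0.24335501 0.68229359 0.24681443]
```

View pics/w23.png

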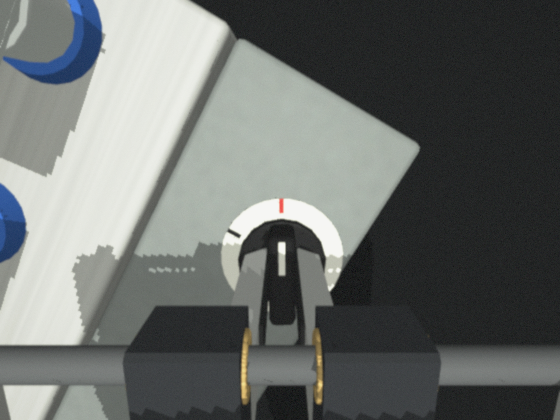

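The white pointer lines up with the red mark at (281,205), and the 0.25 N m torque exceeds the spring's 0.155, so the knob is on its stop. I'll hold with a slight extra turn, then release.

>>> jog_arm(
  series=[
    [[0,0,0],[0,0,-0.01],-1],
    [[0,0,0],[0,0,-0.015],-1],
    [[0,0,0],[0,0,-0.015],-1],
    [[0,0,0],[0,0,-0.015],1],
    [[0,0,0],[0,0,0],1],
  ],
)

```text
t: 38.78
ee_pos: [0.4089, -0.3796, 0.0738]
tool_rot: [-90.2, 0.5, 114.8]
ft_force: [-0.1, -0.6, 0.6]
grip_width: 0.0227
```

>>> jog_arm(
  series=[
    [[0,0,0],[0,0,0.015],1],
    [[0,0,0],[0,0,0.015],1],
    [[0,0,0],[0,0,0.015],1],
    [[0,0,0],[0,0,0.015],1],
    [[0,0,0],[0,0,0.015],1],
  ],
)

```text
t: 39.2
ee_pos: [0.4081, -0.3792, 0.0736]
tool_rot: [-90.1, 0.4, 116.5]
ft_force: [0.3, 0.2, -0.2]
grip_width: 0.0562
```

>>> jog_arm(
  series=[
    [[0,0,0.01],[0,0,0],1],
    [[0,0,0.03],[0,0,0],1],
    [[0,0,0.06],[0,0,0],1],
    [[-0.02,0,0.09],[0,0,0],1],
    [[-0.04,0,0.12],[0,0,0],1],
  ],
)

```text
t: 39.62
ee_pos: [0.3678, -0.3788, 0.1954]
tool_rot: [-90.0, 0.3, 116.6]
ft_force: [0.2, 0.0, 0.1]
grip_width: 0.0893
```

>>> jog_arm(
  series=[
    [[-0.03,0.04,0.03],[0,0,0],1],
    [[-0.05,0.08,0.06],[0,0,0],1],
    [[-0.05,0.12,0.08],[0,0,0],1],
    [[-0.05,0.15,0.1],[0,0,0],1],
    [[-0.05,0.15,0.1],[0,0,0],1],
  ],
)

```text
t: 40.03
ee_pos: [0.3173, -0.2269, 0.2979]
tool_rot: [-90.2, 0.6, 116.5]
ft_force: [0.1, -0.9, 1.1]
grip_width: 0.0942
```

```bash
python3 -c "
from h import *
t=snap('top','t24')['image'];s=snap('scene','s24')['image']
cv2.imwrite('pics/c24.png',np.hstack([cv2.resize(s[100:220,140:260],(400,400)),cv2.resize(t[180:310,350:490],(400,400))]))"
```

```text
(no output)
```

View pics/c24.png

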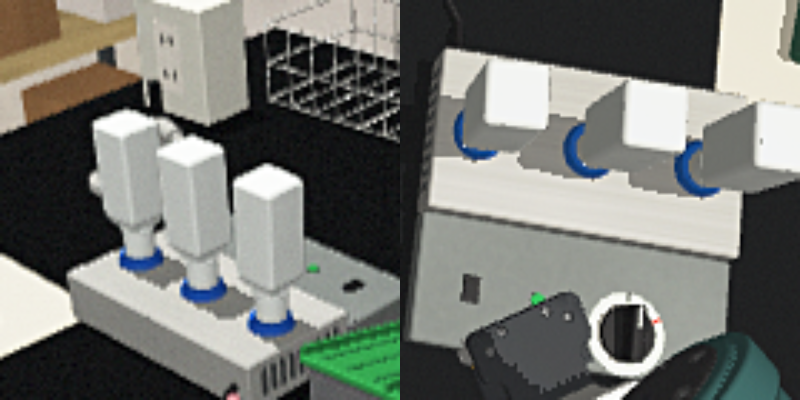

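View pics/s24.png

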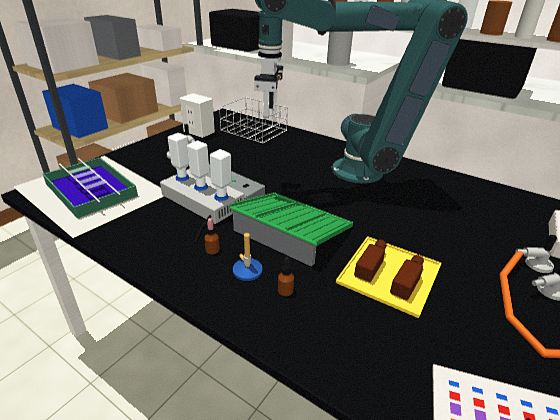

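View pics/t24.png

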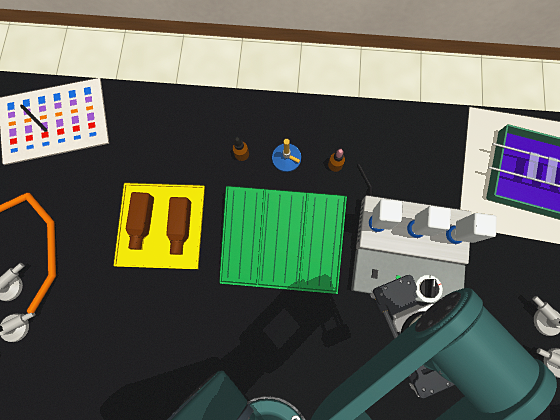

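The bottle on peg 1 has shifted a few mm since t20, probably the announced knock. I'll measure whether it is still seated and upright.

```bash
python3 - <<'E'
from h import *
for tag in('t17','t20','t23','t24'):
    c=load(tag); hsv=cv2.cvtColor(c['image'],cv2.COLOR_BGR2HSV)
    m=cv2.inRange(hsv,(0,0,225),(179,40,255)); m[:195]=0; m[245:]=0; m[:,:375]=0; m[:,455:]=0
    for k in cv2.findContours(m,0,cv2.CHAIN_APPROX_NONE)[0]:
        if 250<cv2.contourArea(k)<900: r=cv2.minAreaRect(k); print(tag,np.round(r[0],1),np.round(r[1],1),round(r[2],1),onz(c,r[0],.22).round(4))
for tag in('s20','s24'):
    c=load(tag); cv2.imwrite(f'pics/z{tag}.png',cv2.resize(c['image'][140:205,195:245],None,fx=8,fy=8,interpolation=cv2.INTER_CUBIC))
cv2.imwrite('pics/zz.png',np.hstack([cv2.imread('pics/zs20.png'),cv2.imread('pics/zs24.png')]))
E
```

```text
t17 [440.4 217.3] [24.3 21.1] 9.0 [ 0.5544 -0.3421  0.22  ]
t20 [440.4 217.3] [24.3 21.1] 9.0 [ 0.5544 -0.3421  0.22  ]
t20 [394.9 210.3] [23.5 21.1] 8.1 [ 0.5619 -0.2427  0.22  ]
t23 [440.4 217.3] [24.3 21.1] 9.0 [ 0.5544 -0.3421  0.22  ]
t23 [393.9 209.9] [25.9 20.7] 7.1 [ 0.5627 -0.2405  0.22  ]
t24 [440.4 217.3] [24.3 21.1] 9.0 [ 0.5544 -0.3421  0.22  ]
t24 [388.2 209.4] [27.5 21.3] 8.5 [ 0.5628 -0.2279  0.22  ]
```

View pics/zz.png

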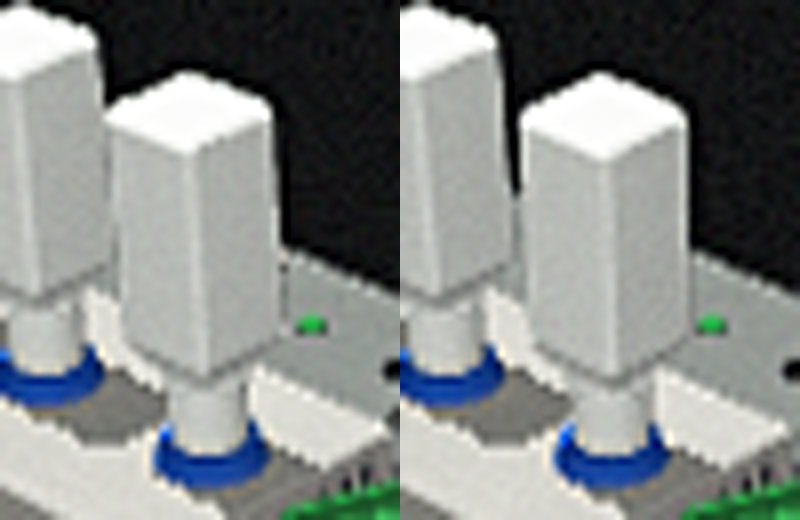

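>>> jog_arm(
  series=[
    [[-0.02,0.04,0],[0,0,0],1],
    [[-0.02,0.08,0],[0,0,0],1],
    [[-0.02,0.12,0],[0,0,0],1],
    [[-0.02,0.12,0],[0,0,0],1],
    [[-0.02,0.12,0],[0,0,0],1],
  ],
)

```text
t: 40.55
ee_pos: [0.2981, -0.1082, 0.2937]
tool_rot: [-90.0, 0.4, 116.8]
ft_force: [0.1, -0.2, 0.4]
grip_width: 0.0936
```

```bash
python3 - <<'E'
from h import *
snap('top','t25');snap('scene','s25')
A=[]
for tag in('t20','t24','t25'):
    c=load(tag); A.append(cv2.resize(c['image'][190:240,362:412],(260,260),interpolation=cv2.INTER_CUBIC))
c=load('s25'); B=cv2.resize(c['image'][140:205,195:245],(260,338),interpolation=cv2.INTER_CUBIC)
B2=cv2.resize(load('s24')['image'][140:205,195:245],(260,338),interpolation=cv2.INTER_CUBIC); B0=cv2.resize(load('s20')['image'][140:205,195:245],(260,338),interpolation=cv2.INTER_CUBIC)
cv2.imwrite('pics/z25.png',np.vstack([np.hstack(A),np.hstack([B0,B2,B])]))
a,b=load('t24')['image'][195:245,365:500].astype(int),load('t25')['image'][195:245,365:500].astype(int); print(np.abs(a-b).mean())
print(read_state()['t'],read_state()['ee_pos'])
E
```

```text
5.001876543209876
40.65 [ 0.29791408 -0.10994948  0.29330062]
```

View pics/z25.png

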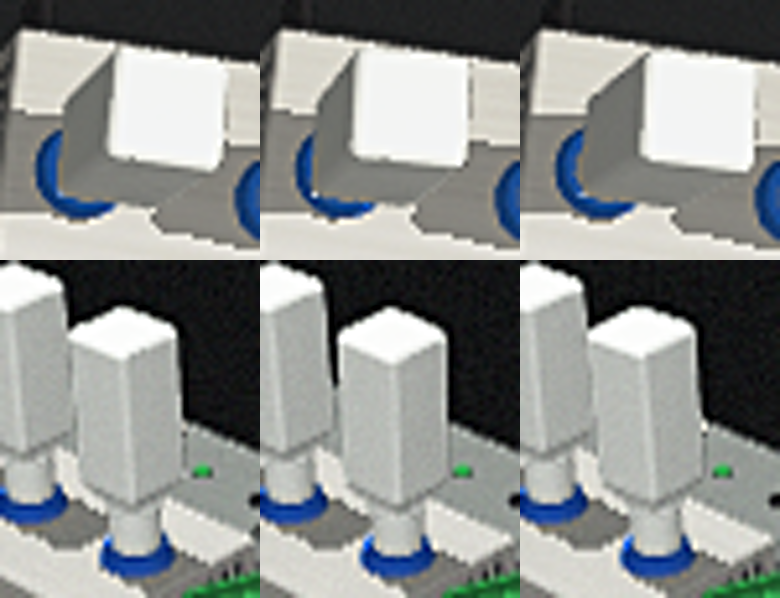

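Knocked at about t = 40: in s24 the peg 1 bottle leans right, in s25 left, so it is rocking. I'll wait and look again.

>>> jog_arm(
  series=[
    [[0,0,0],[0,0,0],1],
    [[0,0,0],[0,0,0],1],
    [[0,0,0],[0,0,0],1],
    [[0,0,0],[0,0,0],1],
    [[0,0,0],[0,0,0],1],
  ],
)

```text
t: 41.07
ee_pos: [0.2977, -0.1097, 0.2936]
tool_rot: [-90.0, 0.3, 116.5]
ft_force: [0.1, -0.1, 0.7]
grip_width: 0.0938
```

>>> jog_arm(
  series=[
    [[0,0,0],[0,0,0],1],
    [[0,0,0],[0,0,0],1],
    [[0,0,0],[0,0,0],1],
    [[0,0,0],[0,0,0],1],
    [[0,0,0],[0,0,0],1],
  ],
)

```text
t: 41.48
ee_pos: [0.2978, -0.109, 0.2937]
tool_rot: [-90.0, 0.3, 116.6]
ft_force: [-0.0, 0.7, -0.8]
grip_width: 0.0943
```

>>> jog_arm(
  series=[
    [[0,0,0],[0,0,0],1],
    [[0,0,0],[0,0,0],1],
    [[0,0,0],[0,0,0],1],
    [[0,0,0],[0,0,0],1],
    [[0,0,0],[0,0,0],1],
  ],
)

```text
t: 41.9
ee_pos: [0.2977, -0.109, 0.2937]
tool_rot: [-90.0, 0.3, 116.5]
ft_force: [-0.1, -0.0, 0.4]
grip_width: 0.0942
```

```bash
python3 - <<'E'
from h import *
snap('top','t26');snap('scene','s26')
E
```

>>> jog_arm(
  series=[
    [[0,0,0],[0,0,0],1],
    [[0,0,0],[0,0,0],1],
    [[0,0,0],[0,0,0],1],
    [[0,0,0],[0,0,0],1],
    [[0,0,0],[0,0,0],1],
  ],
)

```text
t: 42.42
ee_pos: [0.2977, -0.1091, 0.2937]
tool_rot: [-90.0, 0.3, 116.5]
ft_force: [-0.4, -0.5, -1.5]
grip_width: 0.0936
```

```bash
python3 - <<'E'
from h import *
snap('top','t27');snap('scene','s27')
A=[];B=[]
for g in('20','26','27'):
    A.append(cv2.resize(load('t'+g)['image'][190:240,362:412],(260,260),interpolation=cv2.INTER_CUBIC))
    B.append(cv2.resize(load('s'+g)['image'][140:205,195:245],(260,338),interpolation=cv2.INTER_CUBIC))
cv2.imwrite('pics/z27.png',np.vstack([np.hstack(A),np.hstack(B)]))
for g in('t20','t26','t27'):
    c=load(g); hsv=cv2.cvtColor(c['image'],cv2.COLOR_BGR2HSV)
    m=cv2.inRange(hsv,(0,0,225),(179,40,255)); m[:195]=0; m[245:]=0; m[:,:380]=0; m[:,455:]=0
    m=cv2.morphologyEx(m,cv2.MORPH_OPEN,np.ones((7,7),np.uint8))
    for k in cv2.findContours(m,0,cv2.CHAIN_APPROX_NONE)[0]:
        if 250<cv2.contourArea(k)<900: r=cv2.minAreaRect(k); print(g,np.round(r[0],1),np.round(r[1],1),onz(c,r[0],.22).round(4))
print(read_state()['t'])
t=load('t27')['image']; cv2.imwrite('pics/k27.png',cv2.resize(t[180:315,345:495],None,fx=5,fy=4,interpolation=cv2.INTER_CUBIC))
E
```

```text
t20 [439.5 217.5] [21. 21.] [ 0.5538 -0.3402  0.22  ]
t20 [394.  210.5] [21. 20.] [ 0.5614 -0.2407  0.22  ]
t26 [439.5 217.5] [21. 21.] [ 0.5538 -0.3402  0.22  ]
t26 [392.5 210.5] [21. 21.] [ 0.5612 -0.2374  0.22  ]
t27 [439.5 217.5] [21. 21.] [ 0.5538 -0.3402  0.22  ]
t27 [394.5 210.5] [21. 21.] [ 0.5615 -0.2418  0.22  ]
42.5167
```

View pics/z27.png

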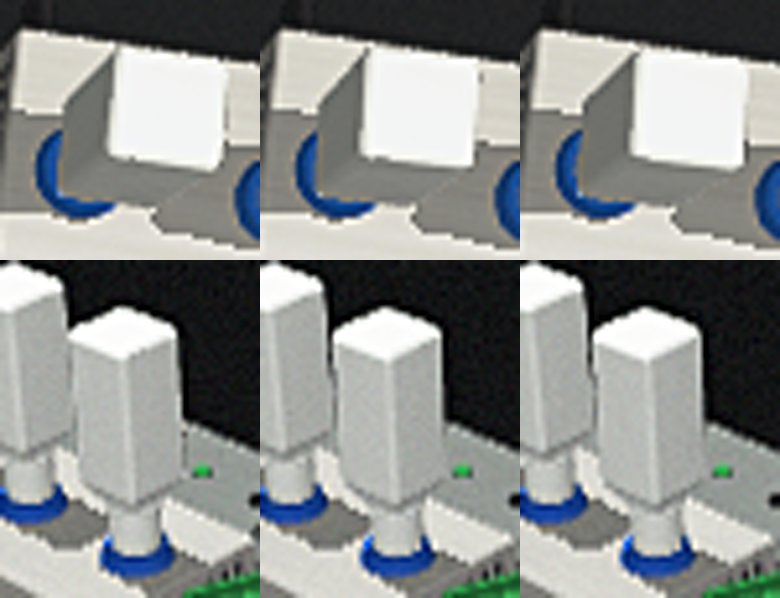

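View pics/k27.png

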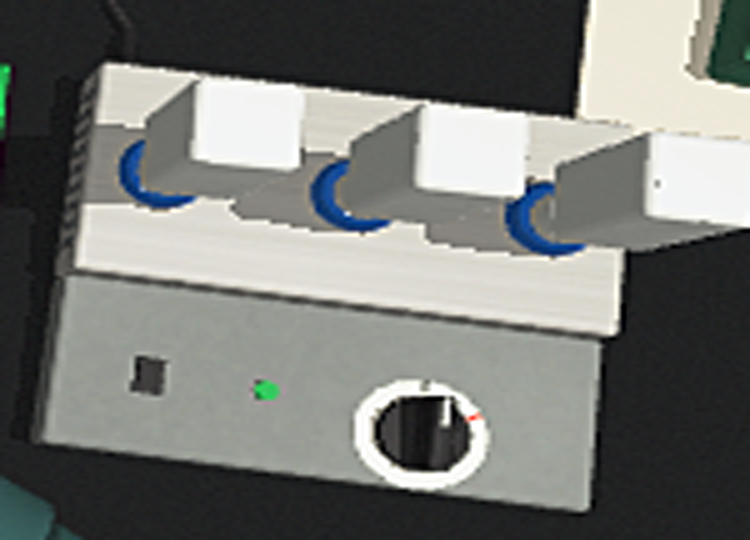

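It is still rocking a little, though less. The knob is back at rest. Wait until it settles.

>>> jog_arm(
  series=[
    [[0,0,0],[0,0,0],1],
    [[0,0,0],[0,0,0],1],
    [[0,0,0],[0,0,0],1],
    [[0,0,0],[0,0,0],1],
    [[0,0,0],[0,0,0],1],
  ],
)

```text
t: 42.93
ee_pos: [0.2977, -0.1091, 0.2937]
tool_rot: [-90.0, 0.3, 116.5]
ft_force: [0.1, -0.3, 0.0]
grip_width: 0.0938
```

>>> jog_arm(
  series=[
    [[0,0,0],[0,0,0],1],
    [[0,0,0],[0,0,0],1],
    [[0,0,0],[0,0,0],1],
    [[0,0,0],[0,0,0],1],
    [[0,0,0],[0,0,0],1],
  ],
)

```text
t: 43.35
ee_pos: [0.2977, -0.1091, 0.2937]
tool_rot: [-90.0, 0.3, 116.5]
ft_force: [-0.4, -0.2, -0.2]
grip_width: 0.094
```

>>> jog_arm(
  series=[
    [[0,0,0],[0,0,0],1],
    [[0,0,0],[0,0,0],1],
    [[0,0,0],[0,0,0],1],
    [[0,0,0],[0,0,0],1],
    [[0,0,0],[0,0,0],1],
  ],
)

```text
t: 43.77
ee_pos: [0.2977, -0.1091, 0.2937]
tool_rot: [-90.0, 0.3, 116.5]
ft_force: [-0.3, -0.3, 1.0]
grip_width: 0.0941
```

>>> jog_arm(
  series=[
    [[0,0,0],[0,0,0],1],
    [[0,0,0],[0,0,0],1],
    [[0,0,0],[0,0,0],1],
    [[0,0,0],[0,0,0],1],
    [[0,0,0],[0,0,0],1],
  ],
)

```text
t: 44.18
ee_pos: [0.2977, -0.1091, 0.2937]
tool_rot: [-90.0, 0.3, 116.5]
ft_force: [-0.1, 0.1, 0.1]
grip_width: 0.0939
```

>>> jog_arm(
  series=[
    [[0,0,0],[0,0,0],1],
    [[0,0,0],[0,0,0],1],
    [[0,0,0],[0,0,0],1],
    [[0,0,0],[0,0,0],1],
    [[0,0,0],[0,0,0],1],
  ],
)

```text
t: 44.6
ee_pos: [0.2978, -0.109, 0.2937]
tool_rot: [-90.0, 0.3, 116.5]
ft_force: [-0.3, -0.6, 0.6]
grip_width: 0.094
```

```bash
cat > rock.py <<'E'
from h import *
import time
# a run of top pictures (0.05 s each): top-face centroid of the peg-1 bottle
L=[]
for i in range(16):
    c=camera('top'); g=c['image'][195:245,380:412].astype(float).min(2)
    w=np.clip(g-150,0,80)*(g>205); w[30:]=0
    yy,xx=np.mgrid[0:50,0:32]; L.append((round((w*xx).sum()/w.sum()+380,2),round((w*yy).sum()/w.sum()+195,2)))
print(L, read_state()['t'])
E
python3 rock.py
```

```text
[(np.float64(393.92), np.float64(210.1)), (np.float64(393.87), np.float64(210.1)), (np.float64(393.75), np.float64(210.03)), (np.float64(393.75), np.float64(210.02)), (np.float64(393.76), np.float64(210.02)), (np.float64(393.81), np.float64(210.05)), (np.float64(393.81), np.float64(210.03)), (np.float64(393.77), np.float64(210.02)), (np.float64(393.79), np.float64(210.04)), (np.float64(393.91), np.float64(210.1)), (np.float64(393.81), np.float64(210.07)), (np.float64(393.88), np.float64(210.07)), (np.float64(393.81), np.float64(210.07)), (np.float64(393.87), np.float64(210.08)), (np.float64(393.83), np.float64(210.08)), (np.float64(393.83), np.float64(210.06))] 45.4
```

```bash
python3 rock.py >/dev/null; python3 rock.py | head -c 900; python3 - <<'E'
from h import *
t=snap('top','t28')['image'];s=snap('scene','s28')['image']
cv2.imwrite('pics/f28.png',np.hstack([cv2.resize(s[120:320,150:450],(420,400)),cv2.resize(t[180:310,350:490],(380,400))]))
E
```

```text
[(np.float64(393.86), np.float64(210.08)), (np.float64(393.83), np.float64(210.06)), (np.float64(393.83), np.float64(210.08)), (np.float64(393.87), np.float64(210.07)), (np.float64(393.81), np.float64(210.07)), (np.float64(393.83), np.float64(210.08)), (np.float64(393.86), np.float64(210.08)), (np.float64(393.85), np.float64(210.08)), (np.float64(393.81), np.float64(210.07)), (np.float64(393.83), np.float64(210.08)), (np.float64(393.83), np.float64(210.08)), (np.float64(393.81), np.float64(210.07)), (np.float64(393.83), np.float64(210.08)), (np.float64(393.83), np.float64(210.08)), (np.float64(393.85), np.float64(210.09)), (np.float64(393.83), np.float64(210.08))] 47.0
```

View pics/f28.png

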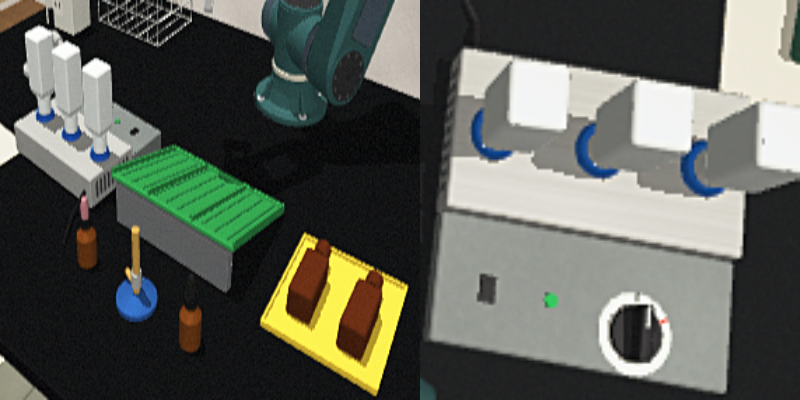

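The bottle is at rest (0.05 px of movement), three white bottles are on their seats, two brown lie flat in the tray, and the knob is at rest. The burner and dropper bottles are in place. I'm handing in.

```bash
python3 -c "
from cell import job_done
print(job_done())"
```

```text
the job is handed in; nothing more can be done
None
```

The job is handed in, at about t = 47 s of the 210 s allowed; no verdict is reported. The two brown bottles went from pegs 1 and 2 flat into the yellow tray. The three white bottles were seated upside down on pegs 3, 2 and 1. Then I turned the start knob clockwise to its stop and released it.

**Last checks:**
- **Brown bottles:** they lie flat, about 52 and 56 mm from the tray's middle in y, against a 75 mm limit. I released each from up to about 15 mm above the tray floor.
- **White bottles:** each showed 3.5 to 6.5 N of contact as its mouth met the seat, and all three sit on their seats in the last pictures.
- **Knob:** the pointer lined up with the red mark at about 61° of tool turn, with a wrist moment of about 0.25 N m, more than the spring's 0.155 N m. In the last pictures it is back at rest.
- **Burner and dropper bottles:** they look unmoved in the last pictures.

**One disagreement:** after the knob turn (around t = 40 s) the bottle on peg 1 was rocking. I took this for the announced knock, but I did not confirm the cause. I waited until it stopped, with under 0.1 px of movement over the last 0.8 s, and it stayed on its seat, within about 1 mm of where I had placed it.

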